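# Put the dry goods away after baking

## Robot

A 7-joint arm with a two-finger parallel gripper is mounted at the origin on the work surface. World frame = base frame: x ahead of the robot, y to its left, z up, the work surface at z = 0. Lengths are in m, angles in rad, forces in N, time in s.
With the tool pointing down it reaches from about 0.425 to 0.875 m from the base axis. Payload 4.7 kg.
Tool frame: the origin (TCP) lies at the very end of the fingers, on their centre line; the grasp point (between the pads) lies 19 mm behind it (grip_point_offset is the distance from the TCP to the grasp point, in m); x points along the fingers, z is the direction in which the jaws open and shut, and the axes are right-handed (so a half turn about x gives the same grasp; the last joint's range is limited). The gripper opens to 87 mm and grips with 3 to 60 N. Pads are 19 mm wide; open, the fingers measure 117 mm over their backs; the gripper's body (75 mm by 190 mm) begins 51 mm behind the grasp point.
Start: joints at [-1.17, 0.321, -0.07, 1.45, 0.023, 1.371, -0.057], TCP at [0.245, 0.602, 0.223] pointing down, gripper open.
Joint ranges: [-2.86, 2.86], [-0.3, 2.09], [-1.38, 1.24], [0.06, 2.45], [-1.56, 4.7], [0.09, 2.05], [-2.69, 2.69]. Speed limits (rad/s): [2.57, 2.57, 3.14, 3.14, 3.14, 3.14, 3.14].

## Interface

Orientations are given as a rotation vector (axis times angle).
In Python, from bench import get_state, get_image, calibration, close_job, grip_point_offset gives the robot as it stands.
- The arm moves only by the tool play_rows, never from a script. Its argument "targets" is a list of rows, each an object with "claw": the closure, from 0 (fully open) to 1 (shut); "linear": the shift along the tool's x, y, z as a fraction of full scale, a list of three; "rotation": the turn, a rotation vector about the tool's x, y, z as a fraction of full scale, a list of three. In form: [{"claw": claw, "linear": [x, y, z], "rotation": [wx, wy, wz]}, ...]. A call has 1 to 10 rows; each row shifts and turns the pose as measured when the row begins, along the tool's axes as they then stand; what a row does not reach is not made up. Full scale, the value 1, is 2.5 cm for a shift and 90 degrees for a turn. A row lasts 1/12 s, in which the tool goes at most 41.7 mm and 7.16 degrees, less where a joint would pass 70% of its speed; a pose out of reach is approached as far as the arm can. A call with a number of a shift or a turn outside -1 to 1 is refused whole. A call with a gripper value outside its range is refused whole. The fingers move at their own pace and stop on an object; "newtons" is the grip in N (left out, the last holds). Time passes only in rows, so rows that do not move let the fingers close. It gives the time, the measured TCP pose, the force and the opening at its end, in the units of the state.
- get_state(): the state, without advancing time (a new reading comes with each control period).
- get_image(name): name is "side" or "top" or "wrist"; returns the picture (384x512x3 uint8, blue, green, red); there is no depth.
- calibration(name): a dict with "fx", "fy", "cx", "cy" (pixels), "dist_coeffs" ([k1, k2, p1, p2, k3] as OpenCV has them; the pictures are not rectified), "rvec" (rotation vector, rad) and "tvec" (3), from world to camera coordinates, as OpenCV has them; the wrist camera has in their place "hand_eye" (4x4, takes a point from camera to tool coordinates, whose origin is the TCP and whose axes are the tool frame's). Camera axes: x right, y down, z forward; pixel columns grow to the right and rows downward; lengths in m; the calibration is good to about 2 mm. A picture is of the moment at which its call begins: read the wrist's pose just before it. calibration takes no time and is no camera call.
- close_job(): hands the job in, once; it reports no verdict.
The state is a dict: "time": time; "joint_positions": joint angles; "qd": joint speeds; "joint_torque": joint torques, N m; "position": TCP position; "tool_rot": TCP orientation; "ft_force": force on the tool from outside, world axes, zero at the start; "torque": the same for the moment, N m; "grip_width": opening from 0.0 (shut) to 1.0 (fully open).
Only numpy, scipy, OpenCV 4.12 (cv2) and the standard library are available. Lean on these libraries where they do the work, as an engineer would, in place of code of your own. Each camera call takes 0.05 s, during which the arm holds its last target. There are 200 camera calls.

## Task

Tidy the counter after baking: take the table knife from the cutlery tray, slip its blade into the slot under the front of the storage tin's lid and lever the lid open with it, then put every carton standing on the counter into the tin and shut the lid fully. Lay the knife back flat in its tray and, once the tin is shut, take the chopping board from the drying rack and lean it on its long edge against the front of the tin, clearly tilted back and not bolt upright. Leave the jar, the mug and the bowl where they stand.

Things in the scene. Friction and masses are not known exactly. Their poses are not given: they have to be found in the camera images.
- tin: cream sheet-metal storage tin with a sage-green hinged lid, fixed to the counter. Origin: centre of its underside. x runs from its front (-x side, with the slot) to its back (+x side, the hinge); y along its width; z up. Outside 170 (x) x 230 (y) x 90 mm high (96 with the lid), walls and floor 4 mm thick
- tin_slot (a point): middle of the slot under the lid, on the outer face of the tin's front wall, 86 mm above its underside. There the rim is cut 8 mm lower over a width of 70 mm, which leaves a slot 8 mm high (z 82 to 90 mm) and 70 mm wide (y), open to the inside: too thin for fingers, wide enough for the knife's blade
- lid_hinge (a point): middle of the lid's hinge axis: at the top of the tin's back wall, 90 mm above the underside; the axis runs along the tin's y
- lid_edge (a point): middle of the lower front edge of the lid, 170 mm from the hinge axis; moves with the lid. The lid is a flat plate 170 x 230 x 6 mm without a knob, flush with the tin's sides, its underside on the rim when shut
- lid (a joint): lid angle, rad: 0 shut, grows as the front edge rises, 1.57 upright, stop at 1.9 (leaning back). The lid weighs 150 g; its hinge is stiff (0.22 N m of friction), so that it stays where it is left: about 2 N at the front edge raises it, less than 1 N shuts it
- tray: shallow open wooden cutlery tray fixed to the counter, 270 (x) x 130 (y) x 28 mm high outside, walls and floor 4 mm. Origin: centre of its underside; x along its length
- knife: table knife, 200 mm long, 90 g, flat in the tray. x from handle to tip; origin: middle of its length, level with the handle's underside. Black handle x = -100 to -5 mm, 18 mm wide (y), 14 mm thick (z); flat steel blade x = -5 to 100 mm, 18 mm wide, 2.5 mm thick, its middle plane 7 mm above the origin. Centre of mass about x = -15 mm
- knife_mid (a point): middle of the knife's length, at half its thickness (7 mm above knife's origin)
- knife_tip (a point): end of the blade, at half its thickness
- rack: steel wire drying rack fixed to the counter, 200 (x) x 176 (y) mm; origin: centre of its underside. In its middle the board stands upright along the rack's x between wire uprights (17 mm apart, at x = +-55 mm, tops 90 mm above the counter). Two white plates, part of the rack, stand parallel to it, 60 mm from the board's middle plane, tops 136 mm above the counter
- board: wooden chopping board 200 (x) x 14 (y) x 150 mm (z), 280 g, standing on its long edge in the rack, its foot 20 mm above the counter. Origin: middle of its lower long edge; y is its thickness direction, z points up
- board_mid (a point): middle of the board
- pack1: cardboard carton 85 (x) x 42 (y) x 60 mm (z), 80 to 170 g, standing on the counter; origin: centre of its underside. One of up to four alike; may be absent
- pack2: cardboard carton 85 (x) x 42 (y) x 60 mm (z), 80 to 170 g, standing on the counter; origin: centre of its underside. One of up to four alike; may be absent
- pack3: cardboard carton 85 (x) x 42 (y) x 60 mm (z), 80 to 170 g, standing on the counter; origin: centre of its underside. One of up to four alike; may be absent
- pack4: cardboard carton 85 (x) x 42 (y) x 60 mm (z), 80 to 170 g, standing on the counter; origin: centre of its underside. One of up to four alike; may be absent
- jar: bystander: amber jam jar, 72 mm across, 100 mm high; origin: centre of its underside
- mug: bystander: white mug, 80 mm across, 90 mm high; origin: centre of its underside
- bowl: bystander: glass bowl, 170 mm across, 70 mm high; origin: centre of its underside
Things that resemble listed ones, but are neither listed nor needed, are in the scene too. Of the things like the knife, leave any that is turquoise; of the rest the smaller one is meant.

How it is judged:
By the outcome, as a careful person would: the job done as asked, in the order asked, and still so for the second after the job is handed in, with the robot touching nothing.
Of pack1, pack2, pack3, pack4 only 2 to 4 are there at a start; the rules pass over those that are not, and their reading is None.
At some moment in a run one of pack1, pack2, pack3, pack4 may be knocked a few centimetres aside while the robot is not near it.
It also fails if it takes over 208 s, if anything falls off the work surface, if the arm or the gripper's body presses on something with over 40 N, if the wrist force passes 120 N, or if a joint passes its speed limit or range.

## Working session

There is one attempt and no reset: what is moved stays moved. The work goes in short steps, Python scripts to look and compute and a tool call to move; the robot and the scene stay as the last step left them, time stands still between calls to the robot, and variables do not carry over. Pictures are saved under pics/ and viewed, about 12 in all and at most 16, crops included, and the job is handed in when it is done.

Besides the shell and the picture viewer there is one more tool, called after ">>>" as name([rows], argument=value, ...), one row to a line, values as JSON. play_rows: Moves the arm, as the interface text tells. Shift numbers are shares of 2.5 cm and turn numbers shares of 90 degrees, none past 1 either way. Its arguments: {"type":"object","properties":{"targets":{"type":"array"},"newtons":{"type":"number"}},"required":["targets"]}

```bash
ls; mkdir -p pics
python3 - <<'E'
from bench import *
import cv2
s=get_state(); print(s)
for n in("side","top","wrist"):
    cv2.imwrite(f"pics/{n}0.png",get_image(n)); print(n,calibration(n))
print(grip_point_offset)
E
```

```text
pics
{'time': 0.0, 'joint_positions': array([-1.169893  ,  0.32182333, -0.07009777,  1.45167355,  0.02263056,
        1.37078644, -0.05692618]), 'qd': array([ 2.11989677e-03, -8.86016403e-05,  2.66749760e-03,  9.94851567e-04,
        8.87428191e-04, -8.58698876e-04, -1.42183086e-03]), 'joint_torque': array([-5.05037278e-04, -4.91292286e+01, -4.03987644e-01, -3.12525845e+01,
       -6.39721518e-02,  4.38476563e-02,  1.37228412e-04]), 'position': array([0.24504086, 0.60144864, 0.22146213]), 'tool_rot': array([-0.92090402,  1.36925725,  0.91898753]), 'ft_force': array([-0.08415175,  0.22183475,  0.16439977]), 'torque': array([-0.04283053,  0.03097327, -0.02843187]), 'grip_width': 0.9991004564325061}
side {'fx': 431.66416931746477, 'fy': 431.66416931746477, 'cx': 250.29697071728629, 'cy': 192.6033884819642, 'dist_coeffs': array([-0.11930525,  0.        ,  0.        ,  0.        ,  0.        ]), 'rvec': array([ 2.47124539, -0.0899457 ,  0.01350168]), 'tvec': array([-0.47705154,  0.16688736,  1.75864537])}
top {'fx': 387.2454777925141, 'fy': 387.2454777925141, 'cx': 260.2545574457533, 'cy': 190.47732118767826, 'dist_coeffs': array([-0.04662371,  0.        ,  0.        ,  0.        ,  0.        ]), 'rvec': array([ 2.17128452, -2.22853504,  0.03776152]), 'tvec': array([0.13100101, 0.47489906, 1.44153332])}
wrist {'fx': 272.58133436922975, 'fy': 272.58133436922975, 'cx': 255.980975698022, 'cy': 192.47133347870295, 'dist_coeffs': array([-0.04581801,  0.        ,  0.        ,  0.        ,  0.        ]), 'hand_eye': array([[ 6.94151024e-04, -2.95066378e-01,  9.55476504e-01,
        -1.61693462e-01],
       [ 7.42416849e-05, -9.55476717e-01, -2.95066498e-01,
         8.13984427e-02],
       [ 9.99999756e-01,  2.75756897e-04, -6.41338916e-04,
        -1.47889582e-04],
       [ 0.00000000e+00,  0.00000000e+00,  0.00000000e+00,
         1.00000000e+00]])}
0.0187
```

Run:
```python
import cv2
for n in("side","top"):
    cv2.imwrite(f"pics/{n}0b.png",cv2.resize(cv2.imread(f"pics/{n}0.png"),(800,600),interpolation=cv2.INTER_CUBIC))
```

```text
(no output)
```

View pics/top0b.png

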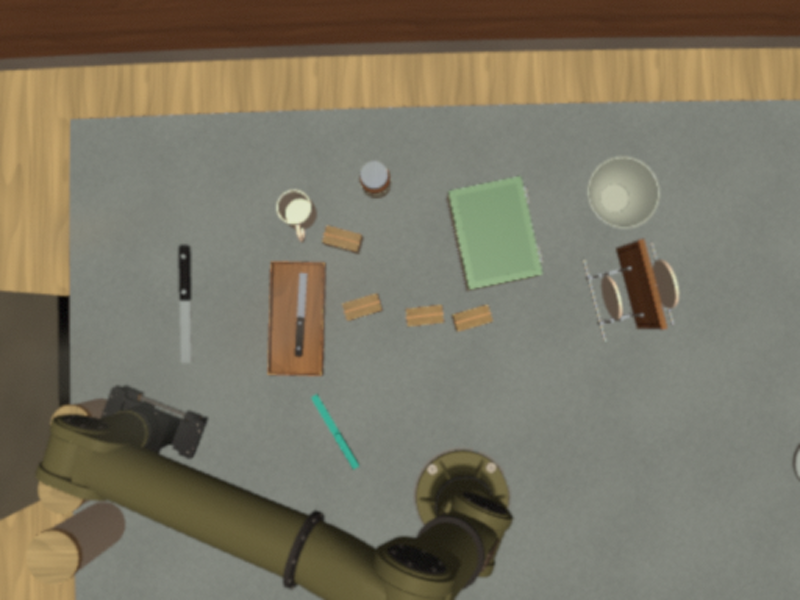

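View pics/side0b.png

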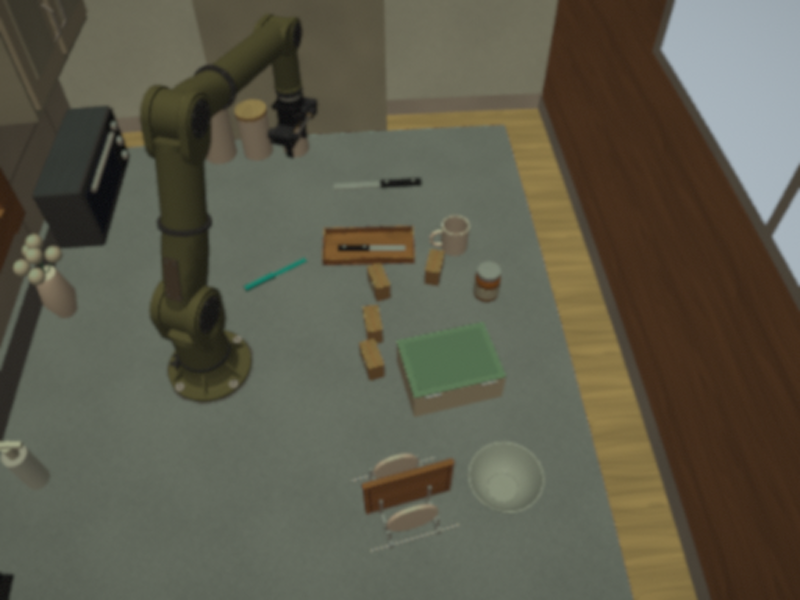

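The top view (800x600 px) shows three knife-like things: a black-handled knife in the tray at (302,315), a larger black-handled one on the counter at (184,300), and a turquoise one at (335,432). I choose the tray knife because it is the smaller of the two that aren't turquoise. There are four cartons, at (342,239), (362,307), (425,316) and (472,318). The lid is at (495,232) and the board at (641,285). The side view shows light hinges on the tin's -y wall, so the slot should face +y. I'll check both in a close crop.

```bash
cat > h.py <<'E'
import numpy as np, cv2
from scipy.spatial.transform import Rotation as R
from bench import *
def cam(n, s=None):
    c=calibration(n); K=np.array([[c['fx'],0,c['cx']],[0,c['fy'],c['cy']],[0,0,1.]]); d=np.array(c['dist_coeffs'])
    if n=='wrist':
        s=s or get_state(); T=np.eye(4); T[:3,:3]=R.from_rotvec(s['tool_rot']).as_matrix(); T[:3,3]=s['position']
        W=np.linalg.inv(T@c['hand_eye'])
    else:
        W=np.eye(4); W[:3,:3]=R.from_rotvec(c['rvec']).as_matrix(); W[:3,3]=c['tvec']
    return K,d,W
def back(C,px,z):          # pixels -> world at height z
    K,d,W=C; p=cv2.undistortPoints(np.float64(px).reshape(-1,1,2),K,d).reshape(-1,2)
    r=np.c_[p,np.ones(len(p))]@W[:3,:3]; o=-W[:3,:3].T@W[:3,3]
    return o+r*((z-o[2])/r[:,2])[:,None]
def proj(C,P):
    K,d,W=C; return cv2.projectPoints(np.float64(P).reshape(-1,1,3),cv2.Rodrigues(W[:3,:3])[0],W[:3,3],K,d)[0].reshape(-1,2)
E
python3 - <<'E'
from h import *
s=get_state(); print(R.from_rotvec(s['tool_rot']).as_matrix().round(3))
im=cv2.imread('pics/top0.png'); hsv=cv2.cvtColor(im,cv2.COLOR_BGR2HSV)
C=cam('top')
for p in [(495,232),(342,239),(362,307),(425,316),(472,318),(298,318),(250,200)]:
    q=np.array(p)/1.5625; print(p,hsv[int(q[1]),int(q[0])],back(C,[q],0.0)[0].round(3))
m=cv2.inRange(hsv,(50,60,60),(75,255,255)); m[:,:250]=0
c=max(cv2.findContours(m,0,2)[0],key=cv2.contourArea)
P=back(C,c.reshape(-1,2),.096); r=cv2.minAreaRect((P[:,:2]*1000).astype(np.float32)); print('lid',r)
def crop(x0,x1,y0,y1,f): return cv2.resize(im[y0:y1,x0:x1],None,fx=f,fy=f,interpolation=cv2.INTER_CUBIC)
cv2.imwrite('pics/c1.png',crop(165,355,105,250,4.1))
E
```

```text
[[-0.    -0.926  0.377]
 [-0.001  0.377  0.926]
 [-1.    -0.    -0.001]]
(495, 232) [ 52  60 158] [ 0.632 -0.1    0.   ]
(342, 239) [ 16 119 175] [0.625 0.272 0.   ]
(362, 307) [ 16 121 179] [0.459 0.227 0.   ]
(425, 316) [ 16 124 177] [0.433 0.076 0.   ]
(472, 318) [ 16 125 182] [ 0.425 -0.038  0.   ]
(298, 318) [ 13  60 106] [0.436 0.382 0.   ]
(250, 200) [ 40  18 131] [0.727 0.495 0.   ]
lid ((618.1070556640625, -84.224853515625), (222.7333526611328, 163.24066162109375), 10.136678695678711)
```

View pics/c1.png

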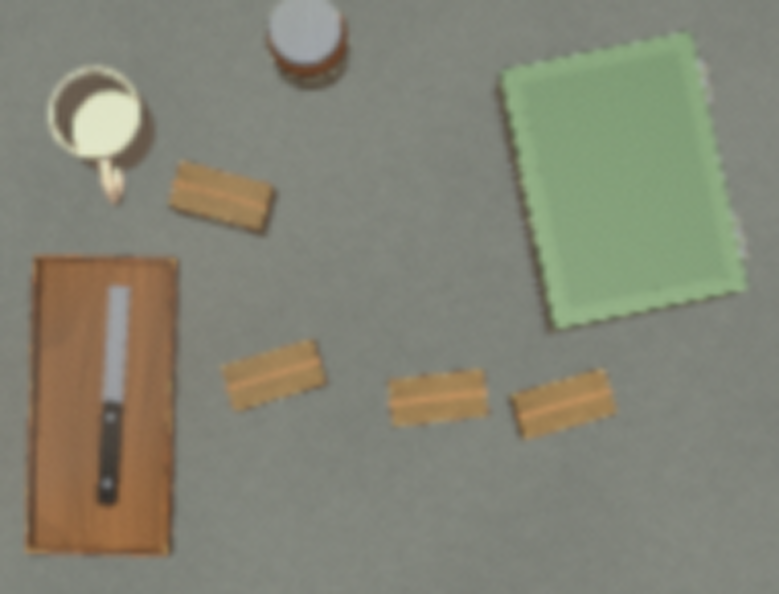

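Close crop: the tray knife has its handle end at crop px (107,502) and its tip at (118,287). That makes it about 195 mm long, so it is the right knife. All four cartons and the lid are clear, and the hinge tabs at (703,80) and (740,235) confirm the slot faces +y. Next I'll write a planner.

```bash
cat >> h.py <<'E'
def Rdown(az,tilt=0.): # tool x down, jaw z at azimuth az (deg)
    a=np.radians(az); z=np.array([np.cos(a),np.sin(a),0]); x=np.array([0,0,-1.]); return np.c_[x,np.cross(z,x),z]
def plan(p=None,Rt=None,s=None,rate=1.0,start=None):
    """print rotation rows then translation rows from the current (or start) pose; returns end pose"""
    if start is None: s=s or get_state(); start=(s['position'],R.from_rotvec(s['tool_rot']).as_matrix())
    p0,R0=start; p=p0 if p is None else np.array(p,float); Rt=R0 if Rt is None else Rt
    w=R.from_matrix(R0.T@Rt).as_rotvec()/(np.pi/2); n=int(np.ceil(np.linalg.norm(w)/0.0785))
    d=Rt.T@(p-p0)/0.025; m=int(np.ceil(max(abs(d).max()/rate,1e-9)))
    print('rot',n,(w/max(n,1)).round(4).tolist(),'| lin',m,(d/m).round(3).tolist())
    return p,Rt
def now():
    s=get_state(); print('t',round(s['time'],2),'p',s['position'].round(4),'R',R.from_rotvec(s['tool_rot']).as_matrix().round(3).tolist(),'F',s['ft_force'].round(1),'g',round(s['grip_width'],3),'q',s['joint_positions'].round(2)); return s
def kpose(tip,end): 
    tip,end=np.array(tip)[:2],np.array(end)[:2]; u=(tip-end)/np.linalg.norm(tip-end); return (tip+end)/2,np.degrees(np.arctan2(u[1],u[0])),u
E
python3 - <<'E'
from h import *
C=cam('top'); f=lambda a:[165+a[0]/4.1,105+a[1]/4.1]
P=back(C,[f((118,287)),f((107,502))],.011)
m,a,u=kpose(*P); print(m,a,np.linalg.norm(P[0]-P[1]))
now()
g=m-0.015*u
# position camera to see the tray: stay 0.2 above
plan([*g,0.20],Rdown(a+90))
E
```

```text
[0.44467391 0.37370583] -4.0683419938709235 0.1966914324820172
t 0.15 p [0.2451 0.6016 0.2217] R [[-0.0, -0.926, 0.377], [-0.001, 0.377, 0.926], [-1.0, -0.0, -0.001]] F [ 0.3 -0.1  0.3] g 1.004 q [-1.17  0.32 -0.07  1.45  0.02  1.37 -0.06]
rot 3 [-0.067, -0.0003, -0.0] | lin 9 [0.096, -0.89, -0.947]
```

>>> play_rows([
  {"claw": 0.4,"linear": [0,0,0],"rotation": [-0.067,0,0]},
  {"claw": 0.4,"linear": [0,0,0],"rotation": [-0.067,0,0]},
  {"claw": 0.4,"linear": [0,0,0],"rotation": [-0.067,0,0]},
], newtons=40)

```text
time: 0.4
position: [0.2447, 0.601, 0.2202]
tool_rot: [-1.167, 1.241, 1.164]
ft_force: [0.1, -0.3, -0.4]
grip_width: 0.855
```

>>> play_rows([
  {"claw": 0.4,"linear": [0.1,-0.89,-0.95],"rotation": [0,0,0]},
  {"claw": 0.4,"linear": [0.1,-0.89,-0.95],"rotation": [0,0,0]},
  {"claw": 0.4,"linear": [0.1,-0.89,-0.95],"rotation": [0,0,0]},
  {"claw": 0.4,"linear": [0.1,-0.89,-0.95],"rotation": [0,0,0]},
  {"claw": 0.4,"linear": [0.1,-0.89,-0.95],"rotation": [0,0,0]},
  {"claw": 0.4,"linear": [0.1,-0.89,-0.95],"rotation": [0,0,0]},
  {"claw": 0.4,"linear": [0.1,-0.89,-0.95],"rotation": [0,0,0]},
  {"claw": 0.4,"linear": [0.1,-0.89,-0.95],"rotation": [0,0,0]},
  {"claw": 0.4,"linear": [0.1,-0.89,-0.95],"rotation": [0,0,0]},
  {"claw": 0.4,"linear": [0,0,0],"rotation": [0,0,0]},
])

```text
time: 1.23
position: [0.4364, 0.3675, 0.1916]
tool_rot: [-1.178, 1.241, 1.177]
ft_force: [0.8, -1.2, -0.4]
grip_width: 0.6
```

Run:
```python
from h import *
s=now(); im=get_image('wrist'); np.save('pics/w1.npy',np.r_[s['position'],s['tool_rot']])
cv2.imwrite('pics/w1.png',im); cv2.imwrite('pics/w1b.png',cv2.resize(im,(800,600),interpolation=cv2.INTER_CUBIC))
```

```text
t 1.23 p [0.4364 0.3675 0.1916] R [[-0.007, -0.999, 0.045], [-0.008, 0.045, 0.999], [-1.0, 0.007, -0.008]] F [ 0.8 -1.2 -0.4] g 0.6 q [-0.8   0.18  0.06  1.69 -0.01  1.29  0.79]
```

View pics/w1b.png

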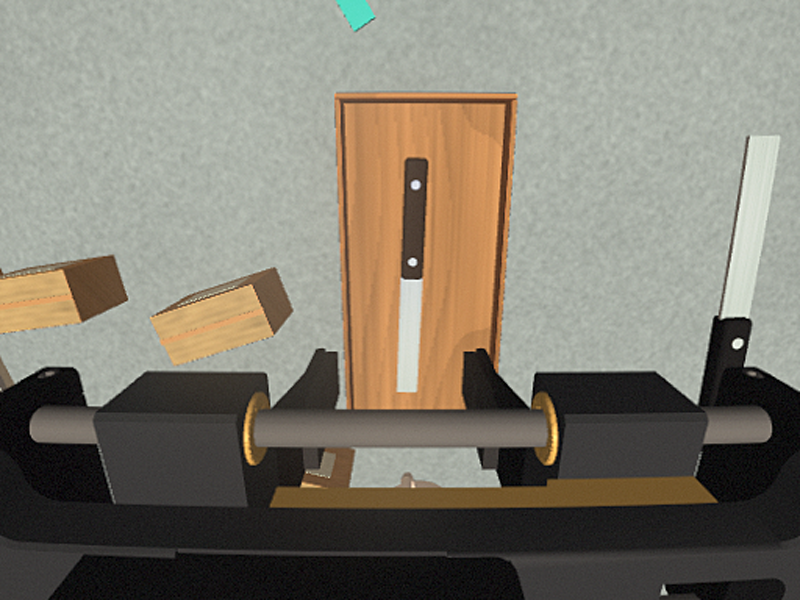

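The wrist view shows the knife lying flat in the tray: handle end at (417,158), handle-blade joint at (412,279), tip at (406,392).

Run:
```python
from h import *
v=np.load('pics/w1.npy'); s={'position':v[:3],'tool_rot':v[3:]}
C=cam('wrist',s); k=lambda *a:np.array(a)/1.5625-0.18
e=back(C,[k(417,158)],.018)[0]; j=back(C,[k(412,279)],.016)[0]; t=back(C,[k(406,392)],.012)[0]
print(e,j,t,np.linalg.norm(t-e),np.linalg.norm(j[:2]-e[:2]))
m,a,u=kpose(t,e); print(m,a)
ps=[(337,95),(517,95),(350,408)]; print(back(C,[k(*p) for p in ps],.028))
g=m-0.015*u; print(g)
st=plan([*g,0.06],Rdown(a+90)); st=plan([*g,0.0055],start=st)
```

```text
[0.34552901 0.38251606 0.018     ] [0.43935161 0.37524417 0.016     ] [0.54430018 0.36602818 0.012     ] 0.1995440482515112 0.09410398819778493
[0.44491459 0.37427212] -4.741776052520762
[[0.30051668 0.32736894 0.028     ]
 [0.30609376 0.45417185 0.028     ]
 [0.54914444 0.31708387 0.028     ]]
[0.42996593 0.37551209]
rot 1 [0.0254, -0.004, -0.0055] | lin 6 [0.878, 0.03, 0.032]
rot 0 [0.0, 0.0, 0.0] | lin 3 [0.727, 0.0, 0.0]
```

>>> play_rows([
  {"claw": 0.4,"linear": [0.88,0.03,0.03],"rotation": [0.025,-0.004,-0.0055]},
  {"claw": 0.4,"linear": [0.88,0.03,0.03],"rotation": [0,0,0]},
  {"claw": 0.4,"linear": [0.88,0.03,0.03],"rotation": [0,0,0]},
  {"claw": 0.4,"linear": [0.88,0.03,0.03],"rotation": [0,0,0]},
  {"claw": 0.4,"linear": [0.88,0.03,0.03],"rotation": [0,0,0]},
  {"claw": 0.4,"linear": [0.88,0.03,0.03],"rotation": [0,0,0]},
  {"claw": 0.4,"linear": [0,0,0],"rotation": [0,0,0]},
])

```text
time: 1.87
position: [0.4267, 0.3815, 0.0563]
tool_rot: [-1.144, 1.241, 1.152]
ft_force: [-0.3, -0.4, -0.1]
grip_width: 0.6
```

Run:
```python
from h import *
now(); plan([.43,.3755,.005],Rdown(-4.74+90),rate=.6)
```

```text
t 1.87 p [0.4267 0.3815 0.0563] R [[0.001, -0.997, 0.081], [0.007, 0.081, 0.997], [-1.0, -0.0, 0.007]] F [-0.3 -0.4 -0.1] g 0.6 q [-0.81  0.29  0.04  1.84 -0.02  1.01  0.73]
rot 1 [0.0011, 0.0045, 0.0002] | lin 4 [0.513, -0.038, -0.057]
```

>>> play_rows([
  {"claw": 0.4,"linear": [0.5,-0.04,-0.06],"rotation": [0,0.0045,0]},
  {"claw": 0.4,"linear": [0.5,-0.04,-0.06],"rotation": [0,0,0]},
  {"claw": 0.4,"linear": [0.5,-0.04,-0.06],"rotation": [0,0,0]},
  {"claw": 0.4,"linear": [0.5,-0.04,-0.06],"rotation": [0,0,0]},
  {"claw": 0.4,"linear": [0,0,0],"rotation": [0,0,0]},
])

```text
time: 2.28
position: [0.4305, 0.3792, 0.0052]
tool_rot: [-1.151, 1.239, 1.152]
ft_force: [-0.0, 0.2, 0.3]
grip_width: 0.598
```

Run:
```python
from h import *
now(); plan([.43,.3755,.005],Rdown(-4.74+90),rate=.6)
```

```text
t 2.28 p [0.4305 0.3792 0.0052] R [[0.003, -0.997, 0.077], [0.004, 0.077, 0.997], [-1.0, -0.003, 0.004]] F [-0.   0.2  0.3] g 0.598 q [-0.8   0.36  0.04  1.87 -0.02  0.91  0.74]
rot 1 [0.0036, 0.0027, 0.0018] | lin 1 [0.008, 0.01, -0.148]
```

Centre over the knife, grip at 60 N, lift.

>>> play_rows([
  {"claw": 0.4,"linear": [0,0,-0.15],"rotation": [0.0036,0.0027,0.0018]},
  {"claw": 1,"linear": [0,0,0],"rotation": [0,0,0]},
  {"claw": 1,"linear": [0,0,0],"rotation": [0,0,0]},
  {"claw": 1,"linear": [0,0,0],"rotation": [0,0,0]},
  {"claw": 1,"linear": [0,0,0],"rotation": [0,0,0]},
  {"claw": 1,"linear": [0,0,0],"rotation": [0,0,0]},
  {"claw": 1,"linear": [0,0,0],"rotation": [0,0,0]},
  {"claw": 1,"linear": [0,0,0],"rotation": [0,0,0]},
], newtons=60)

```text
time: 2.95
position: [0.4323, 0.3761, 0.0083]
tool_rot: [-1.146, 1.244, 1.146]
ft_force: [0.7, 0.2, -1.7]
grip_width: 0.196
```

>>> play_rows([
  {"claw": 1,"linear": [-0.5,0,0],"rotation": [0,0,0]},
  {"claw": 1,"linear": [-0.9,0,0],"rotation": [0,0,0]},
  {"claw": 1,"linear": [-0.9,0,0],"rotation": [0,0,0]},
  {"claw": 1,"linear": [-0.9,0,0],"rotation": [0,0,0]},
  {"claw": 1,"linear": [-0.9,0,0],"rotation": [0,0,0]},
  {"claw": 1,"linear": [-0.9,0,0],"rotation": [0,0,0]},
  {"claw": 1,"linear": [-0.9,0,0],"rotation": [0,0,0]},
  {"claw": 1,"linear": [0,0,0],"rotation": [0,0,0]},
])

```text
time: 3.62
position: [0.4298, 0.3742, 0.1658]
tool_rot: [-1.147, 1.248, 1.147]
ft_force: [1.0, 0.8, 0.0]
grip_width: 0.201
```

Run:
```python
from h import *
s=now(); im=get_image('wrist'); np.save('pics/w2.npy',np.r_[s['position'],s['tool_rot']])
cv2.imwrite('pics/w2.png',im)
# refine tin from top image, subpixel green mask
C=cam('top'); t=get_image('top'); cv2.imwrite('pics/top1.png',t); h=cv2.cvtColor(t,cv2.COLOR_BGR2HSV)
for lo in (30,45):
    m=cv2.inRange(h,(42,lo,60),(75,255,255)); m[:,:270]=0; m=cv2.morphologyEx(m,cv2.MORPH_OPEN,np.ones((3,3)))
    c=max(cv2.findContours(m,0,2)[0],key=cv2.contourArea); P=back(C,c.reshape(-1,2),.096)
    print(cv2.minAreaRect((P[:,:2]*1000).astype(np.float32)))
cv2.imwrite('pics/w2b.png',cv2.resize(im,(800,600),interpolation=cv2.INTER_CUBIC))
```

```text
t 3.62 p [0.4298 0.3742 0.1658] R [[-0.0, -0.996, 0.084], [-0.0, 0.084, 0.996], [-1.0, 0.0, -0.0]] F [1.  0.8 0. ] g 0.201 q [-0.81  0.19  0.05  1.73 -0.01  1.22  0.73]
((619.377685546875, -85.61141204833984), (234.1597442626953, 173.45306396484375), 10.457300186157227)
((618.3177490234375, -84.59703063964844), (230.4452362060547, 171.06875610351562), 10.392284393310547)
```

View pics/w2b.png

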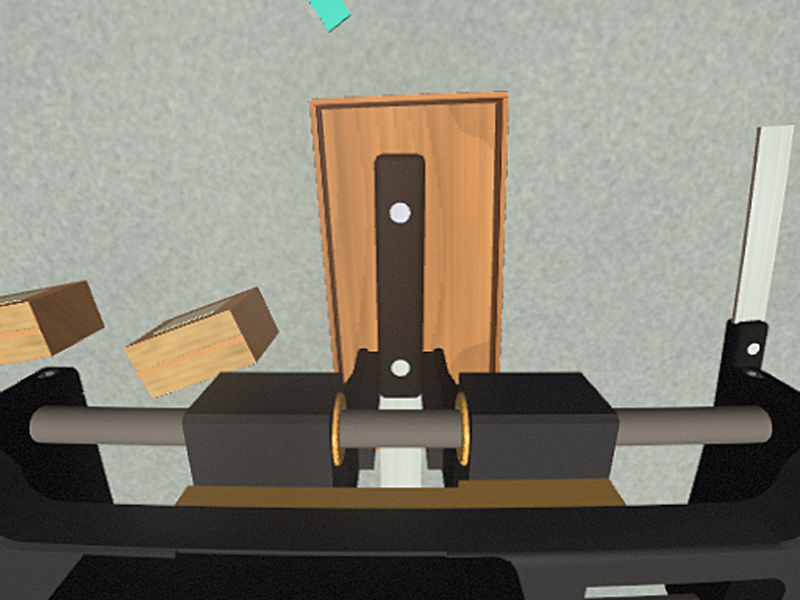

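The knife is held level and centred: handle end at (400,155), joint near (400,397). I'll find the tip in the tool frame and plan the approach to the tin.

```bash
cat >> h.py <<'E'
TC=np.array([.6187,-.085]); TA=10.4; U=np.array([np.sin(np.radians(TA)),-np.cos(np.radians(TA))]); V=np.array([U[1]*-1,U[0]]) # tin x and y axes
def tin(x,y): return TC+x*U+y*V
RK=Rdown(TA)
E
python3 - <<'E'
from h import *
c=calibration('wrist'); K,d,_=cam('wrist'); H=c['hand_eye']
p=cv2.undistortPoints(np.float64([[[400/1.5625,155/1.5625]]]),K,d)[0,0]
r=H[:3,:3]@np.array([p[0],p[1],1]); o=H[:3,3]
for x in(-.009,-.012): print('handle end tool',o+r*(x-o[0])/r[0])
s=now()
g=tin(-.085+.025-.115,0); print(g,V)
plan([*g,.17],RK)
E
```

```text
handle end tool [-0.009       0.08634123 -0.00027063]
handle end tool [-0.012       0.08624525 -0.00026996]
t 3.72 p [0.4282 0.3728 0.1615] R [[-0.005, -0.996, 0.084], [-0.004, 0.084, 0.996], [-1.0, 0.004, -0.005]] F [-0.5 -1.2 -0.7] g 0.193 q [-0.81  0.19  0.05  1.74 -0.01  1.22  0.73]
[0.58710915 0.08712501] [0.98357147 0.18051915]
rot 11 [0.0755, -0.0004, -0.0] | lin 13 [-0.026, -0.953, 0.322]
```

>>> play_rows([
  {"claw": 1,"linear": [-0.3,0,0],"rotation": [0.0755,0,0]},
  {"claw": 1,"linear": [0,0,0],"rotation": [0.0755,0,0]},
  {"claw": 1,"linear": [0,0,0],"rotation": [0.0755,0,0]},
  {"claw": 1,"linear": [0,0,0],"rotation": [0.0755,0,0]},
  {"claw": 1,"linear": [0,0,0],"rotation": [0.0755,0,0]},
  {"claw": 1,"linear": [0,0,0],"rotation": [0.0755,0,0]},
  {"claw": 1,"linear": [0,0,0],"rotation": [0.0755,0,0]},
  {"claw": 1,"linear": [0,0,0],"rotation": [0.0755,0,0]},
  {"claw": 1,"linear": [0,0,0],"rotation": [0.0755,0,0]},
  {"claw": 1,"linear": [0,0,0],"rotation": [0.0755,0,0]},
])

```text
time: 4.55
position: [0.4194, 0.3647, 0.1532]
tool_rot: [-0.211, 1.591, 0.176]
ft_force: [0.0, 0.2, -1.6]
grip_width: 0.198
```

>>> play_rows([
  {"claw": 1,"linear": [0,0,0],"rotation": [0.0755,0,0]},
  {"claw": 1,"linear": [-0.02,-0.95,0.32],"rotation": [0,0,0]},
  {"claw": 1,"linear": [-0.02,-0.95,0.32],"rotation": [0,0,0]},
  {"claw": 1,"linear": [-0.02,-0.95,0.32],"rotation": [0,0,0]},
  {"claw": 1,"linear": [-0.02,-0.95,0.32],"rotation": [0,0,0]},
  {"claw": 1,"linear": [-0.02,-0.95,0.32],"rotation": [0,0,0]},
  {"claw": 1,"linear": [-0.02,-0.95,0.32],"rotation": [0,0,0]},
  {"claw": 1,"linear": [-0.02,-0.95,0.32],"rotation": [0,0,0]},
  {"claw": 1,"linear": [-0.02,-0.95,0.32],"rotation": [0,0,0]},
  {"claw": 1,"linear": [0,0,0],"rotation": [0,0,0]},
])

```text
time: 5.38
position: [0.4964, 0.1717, 0.1424]
tool_rot: [-0.13, 1.623, 0.064]
ft_force: [0.4, -1.0, -0.8]
grip_width: 0.198
```

```bash
cat >> h.py <<'E'
def avg(n=6): # averaged pose; each camera call gives a new reading
    P=[];Q=[];F=[]
    for i in range(n):
        s=get_state(); P.append(s['position']); Q.append(s['tool_rot']); F.append(s['ft_force'])
        if i<n-1: get_image('top')
    P=np.array(P); r=R.from_rotvec(Q).mean(); print('t',round(s['time'],2),'avg',P.mean(0).round(4),'sd',P.std(0).round(4),'F',np.mean(F,0).round(1),'Fsd',np.std(F,0).round(1),'g',round(s['grip_width'],3))
    return P.mean(0),r.as_matrix()
E
python3 - <<'E'
from h import *
st=avg(); print(st[1].round(3).tolist())
g=tin(-.085+.025-.115,0)
plan([*g,.13],RK,start=st)
E
```

```text
t 5.63 avg [0.4945 0.1768 0.1424] sd [0.0009 0.003  0.0003] F [-0.1  0.1 -1.1] Fsd [0.4 0.7 0.5] g 0.199
[[-0.053, -0.128, 0.99], [-0.042, 0.991, 0.126], [-0.998, -0.035, -0.058]]
rot 1 [-0.0342, -0.0374, 0.0214] | lin 5 [0.099, -0.839, 0.599]
```

>>> play_rows([
  {"claw": 1,"linear": [0,0,0],"rotation": [-0.034,-0.037,0.021]},
  {"claw": 1,"linear": [0.0,-0.84,0.6],"rotation": [0,0,0]},
  {"claw": 1,"linear": [0.0,-0.84,0.6],"rotation": [0,0,0]},
  {"claw": 1,"linear": [0.0,-0.84,0.6],"rotation": [0,0,0]},
  {"claw": 1,"linear": [0.0,-0.84,0.6],"rotation": [0,0,0]},
  {"claw": 1,"linear": [0.0,-0.84,0.6],"rotation": [0,0,0]},
  {"claw": 1,"linear": [0,0,0],"rotation": [0,0,0]},
])

```text
time: 6.22
position: [0.5839, 0.1023, 0.1386]
tool_rot: [-0.165, 1.569, 0.173]
ft_force: [0.1, -1.6, -0.6]
grip_width: 0.196
```

Run:
```python
from h import *
st=avg(); print(st[1].round(3).tolist())
g=tin(-.085+.025-.115,0)
plan([*g,.125],RK,start=st)
cv2.imwrite('pics/s3.png',get_image('side'))
```

```text
t 6.47 avg [0.5812 0.1063 0.1383] sd [0.0014 0.0021 0.0002] F [-0.2  0.2 -0.5] Fsd [0.5 0.9 0.5] g 0.199
[[-0.008, -0.217, 0.976], [0.007, 0.976, 0.217], [-1.0, 0.009, -0.006]]
rot 1 [0.0237, -0.0042, -0.0056] | lin 1 [0.533, -0.795, 0.094]
```

>>> play_rows([
  {"claw": 1,"linear": [0.3,-0.8,0.1],"rotation": [0.0237,-0.004,-0.0056]},
  {"claw": 1,"linear": [0.3,0,0],"rotation": [0,0,0]},
  {"claw": 1,"linear": [0.3,0,0],"rotation": [0,0,0]},
  {"claw": 1,"linear": [0.3,0,0],"rotation": [0,0,0]},
  {"claw": 1,"linear": [0,0,0],"rotation": [0,0,0]},
])

```text
time: 6.93
position: [0.586, 0.0896, 0.1061]
tool_rot: [-0.144, 1.565, 0.146]
ft_force: [-1.3, -1.0, -0.8]
grip_width: 0.201
```

Run:
```python
from h import *
st=avg(); print(st[1].round(3).tolist())
g=tin(-.085+.025-.115,0)
plan([*g,.098],RK,start=st)
```

```text
t 7.18 avg [0.587  0.0897 0.1076] sd [0.0007 0.0002 0.0009] F [-0.1 -0.3 -0.6] Fsd [0.6 0.7 0.4] g 0.198
[[0.003, -0.183, 0.983], [0.002, 0.983, 0.183], [-1.0, 0.001, 0.003]]
rot 1 [0.0018, 0.0019, -0.0008] | lin 1 [0.384, -0.104, -0.015]
```

>>> play_rows([
  {"claw": 1,"linear": [0.36,0,0],"rotation": [0,0,0]},
  {"claw": 1,"linear": [0,0,0],"rotation": [0,0,0]},
])

```text
time: 7.35
position: [0.5886, 0.0904, 0.1]
tool_rot: [-0.143, 1.559, 0.147]
ft_force: [-0.8, -0.3, -1.1]
grip_width: 0.198
```

>>> play_rows([
  {"claw": 1,"linear": [0.1,0,0],"rotation": [0,0,0]},
  {"claw": 1,"linear": [0,0,0],"rotation": [0,0,0]},
])

```text
time: 7.52
position: [0.5886, 0.0906, 0.0971]
tool_rot: [-0.143, 1.559, 0.147]
ft_force: [-0.6, -0.2, -0.8]
grip_width: 0.201
```

>>> play_rows([
  {"claw": 1,"linear": [0.1,0,0],"rotation": [0,0,0]},
  {"claw": 1,"linear": [0,0,0],"rotation": [0,0,0]},
])

```text
time: 7.68
position: [0.5889, 0.0906, 0.0944]
tool_rot: [-0.143, 1.559, 0.147]
ft_force: [-0.4, 0.2, -0.1]
grip_width: 0.198
```

Run:
```python
from h import *
st=avg(); print(st[1].round(3).tolist())
```

```text
t 7.93 avg [0.5891 0.0906 0.0949] sd [0.0001 0.     0.0002] F [-0.1  0.2 -1. ] Fsd [0.2 0.6 0.5] g 0.198
[[0.007, -0.184, 0.983], [0.003, 0.983, 0.184], [-1.0, 0.002, 0.008]]
```

>>> play_rows([
  {"claw": 1,"linear": [0.06,0,0],"rotation": [0,0,0]},
  {"claw": 1,"linear": [0,0,0],"rotation": [0,0,0]},
])

```text
time: 8.1
position: [0.5894, 0.0907, 0.0939]
tool_rot: [-0.143, 1.557, 0.147]
ft_force: [0.9, -0.6, 0.1]
grip_width: 0.196
```

>>> play_rows([
  {"claw": 1,"linear": [0.06,0,0],"rotation": [0,0,0]},
  {"claw": 1,"linear": [0,0,0],"rotation": [0,0,0]},
])

```text
time: 8.27
position: [0.5895, 0.0908, 0.0928]
tool_rot: [-0.143, 1.557, 0.147]
ft_force: [-0.1, 0.2, 1.1]
grip_width: 0.2
```

>>> play_rows([
  {"claw": 1,"linear": [0.06,0,0],"rotation": [0,0,0]},
  {"claw": 1,"linear": [0,0,0],"rotation": [0,0,0]},
])

```text
time: 8.43
position: [0.5897, 0.0908, 0.0918]
tool_rot: [-0.143, 1.557, 0.147]
ft_force: [-1.2, -0.2, 2.2]
grip_width: 0.198
```

>>> play_rows([
  {"claw": 1,"linear": [0.06,0,0],"rotation": [0,0,0]},
  {"claw": 1,"linear": [0,0,0],"rotation": [0,0,0]},
])

```text
time: 8.6
position: [0.5899, 0.0908, 0.0909]
tool_rot: [-0.143, 1.556, 0.147]
ft_force: [-1.2, -0.2, 3.2]
grip_width: 0.2
```

Run:
```python
from h import *
st=avg(4); print(get_state()['torque'],st[1].round(3).tolist())
```

```text
t 8.75 avg [0.59   0.0909 0.091 ] sd [0.0001 0.     0.0001] F [-2.   0.2  3.6] Fsd [0.4 0.3 0.5] g 0.198
[-0.38825062  0.34073224 -0.12915795] [[0.01, -0.184, 0.983], [0.004, 0.983, 0.184], [-1.0, 0.002, 0.01]]
```

Contact started at TCP z ≈ 0.0948, so the blade's mid-plane sits about 2.5 mm above the TCP. The slot height therefore needs TCP z ≈ 0.0833. The grip held 3.6 N at the tip. I'll back out and line up.

>>> play_rows([
  {"claw": 1,"linear": [-0.5,0,0],"rotation": [0,0,0]},
  {"claw": 1,"linear": [0,0.8,0],"rotation": [0,-0.006,0]},
  {"claw": 1,"linear": [0,0.8,0],"rotation": [0,0,0]},
  {"claw": 1,"linear": [0,0,0],"rotation": [0,0,0]},
  {"claw": 1,"linear": [0,0,0],"rotation": [0,0,0]},
  {"claw": 1,"linear": [0,0,0],"rotation": [0,0,0]},
])

```text
time: 9.25
position: [0.5833, 0.1295, 0.1054]
tool_rot: [-0.14, 1.545, 0.146]
ft_force: [0.5, 0.4, -1.7]
grip_width: 0.204
```

Run:
```python
from h import *
st=avg(4); print(st[1].round(3).tolist())
plan([*tin(-.085-.015-.115,0),.0833],RK,start=st)
```

```text
t 9.4 avg [0.5834 0.1288 0.1053] sd [0.     0.0005 0.0001] F [-0.1 -0.1 -1. ] Fsd [0.5 0.3 0.7] g 0.197
[[0.021, -0.18, 0.983], [0.005, 0.984, 0.18], [-1.0, 0.001, 0.021]]
rot 1 [-0.0, 0.0137, -0.0007] | lin 1 [0.879, -0.065, -0.154]
```

>>> play_rows([
  {"claw": 1,"linear": [0.4,0,-0.1],"rotation": [0,0.0137,0]},
  {"claw": 1,"linear": [0.3,0,0],"rotation": [0,0,0]},
  {"claw": 1,"linear": [0,0,0],"rotation": [0,0,0]},
  {"claw": 1,"linear": [0,0,0],"rotation": [0,0,0]},
])

```text
time: 9.73
position: [0.5812, 0.125, 0.0852]
tool_rot: [-0.14, 1.57, 0.139]
ft_force: [-0.3, 0.3, -0.5]
grip_width: 0.196
```

Run:
```python
from h import *
st=avg(4); print(st[1].round(3).tolist())
plan([*tin(-.085-.015-.115,0),.0833],RK,start=st)
im=get_image('side'); cv2.imwrite('pics/s4.png',cv2.resize(im[170:290,190:350],None,fx=5,fy=5,interpolation=cv2.INTER_CUBIC))
```

```text
t 9.88 avg [0.5812 0.1251 0.0854] sd [0.0001 0.0002 0.0003] F [ 0.1  0.  -1.1] Fsd [0.3 0.2 0.4] g 0.198
[[-0.003, -0.176, 0.984], [-0.001, 0.984, 0.176], [-1.0, -0.0, -0.003]]
rot 1 [-0.0027, -0.0021, 0.0001] | lin 1 [0.084, 0.063, -0.04]
```

>>> play_rows([
  {"claw": 1,"linear": [0.08,0,0],"rotation": [0,0,0]},
  {"claw": 1,"linear": [0,0,0],"rotation": [0,0,0]},
])

```text
time: 10.1
position: [0.5819, 0.1258, 0.0846]
tool_rot: [-0.139, 1.567, 0.14]
ft_force: [-0.9, 1.2, -1.7]
grip_width: 0.2
```

>>> play_rows([
  {"claw": 1,"linear": [0,-0.3,0],"rotation": [0,0,0]},
  {"claw": 1,"linear": [0,-0.3,0],"rotation": [0,0,0]},
  {"claw": 1,"linear": [0,0,0],"rotation": [0,0,0]},
])

```text
time: 10.35
position: [0.585, 0.1102, 0.0851]
tool_rot: [-0.14, 1.566, 0.141]
ft_force: [0.9, -0.5, -0.7]
grip_width: 0.196
```

>>> play_rows([
  {"claw": 1,"linear": [0,-0.3,0],"rotation": [0,0,0]},
  {"claw": 1,"linear": [0,0,0],"rotation": [0,0,0]},
])

```text
time: 10.52
position: [0.5867, 0.1009, 0.0853]
tool_rot: [-0.14, 1.566, 0.14]
ft_force: [1.2, 0.2, -1.3]
grip_width: 0.2
```

Run:
```python
from h import *
st=avg(4); print(st[1].round(3).tolist())
plan([*tin(-.085+.03-.115,0),.0833],RK,start=st)
```

```text
t 10.67 avg [0.5865 0.1026 0.0852] sd [0.0002 0.0011 0.0001] F [ 0.2 -0.1 -0.9] Fsd [0.7 0.4 0.6] g 0.195
[[0.0, -0.178, 0.984], [0.001, 0.984, 0.178], [-1.0, 0.001, 0.001]]
rot 1 [-0.0015, 0.0003, -0.0008] | lin 1 [0.078, -0.814, -0.087]
```

>>> play_rows([
  {"claw": 1,"linear": [0.12,0,0],"rotation": [0,0,0]},
  {"claw": 1,"linear": [0,-0.3,0],"rotation": [0,0,0]},
  {"claw": 1,"linear": [0,-0.3,0],"rotation": [0,0,0]},
  {"claw": 1,"linear": [0,-0.3,0],"rotation": [0,0,0]},
  {"claw": 1,"linear": [0,0,0],"rotation": [0,0,0]},
  {"claw": 1,"linear": [0,0,0],"rotation": [0,0,0]},
])

```text
time: 11.17
position: [0.5904, 0.0804, 0.0814]
tool_rot: [-0.141, 1.566, 0.145]
ft_force: [-0.3, 1.6, -1.1]
grip_width: 0.196
```

Run:
```python
from h import *
st=avg(4); print(st[1].round(3).tolist(), (st[0][:2]-TC)@U+.115+.085)
im=get_image('side'); im2=get_image('wrist')
a=cv2.resize(im[150:270,200:350],(400,320),interpolation=cv2.INTER_CUBIC); b=cv2.resize(im2,(400,320)); cv2.imwrite('pics/s5.png',np.hstack([a,b]))
```

```text
t 11.32 avg [0.5904 0.0805 0.0815] sd [0.     0.0004 0.    ] F [ 0.3  0.3 -1.1] Fsd [0.4 0.8 0.4] g 0.198
[[-0.0, -0.181, 0.983], [0.002, 0.983, 0.181], [-1.0, 0.002, -0.0]] 0.032137944104690536
```

View pics/s5.png

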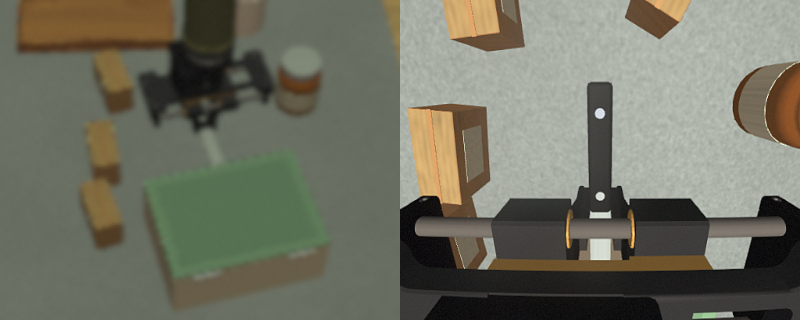

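Left half: the blade disappears under the lid's front edge at (218,165). By my numbers it is 32 mm in, with no force. Now I'll lever along the hinge arc.

>>> play_rows([
  {"claw": 1,"linear": [-0.25,0,0],"rotation": [0,0,0]},
  {"claw": 1,"linear": [-0.4,-0.01,0],"rotation": [0,0,0]},
  {"claw": 1,"linear": [-0.4,-0.04,0],"rotation": [0,0,0]},
  {"claw": 1,"linear": [-0.39,-0.07,0],"rotation": [0,0,0]},
  {"claw": 1,"linear": [-0.39,-0.1,0],"rotation": [0,0,0]},
  {"claw": 1,"linear": [0,0,0],"rotation": [0,0,0]},
])

```text
time: 11.92
position: [0.5907, 0.076, 0.1313]
tool_rot: [-0.143, 1.567, 0.147]
ft_force: [-0.4, -0.8, -2.1]
grip_width: 0.195
```

```bash
cat >> h.py <<'E'
def tl(st,tip=.115,dz=.0025): # tip in tin frame + angle about hinge
    q=st[0]-st[1][:,1]*tip-st[1][:,0]*dz; x=(q[:2]-TC)@U; y=(q[:2]-TC)@V; print('tip tin',round(x,4),round(y,4),round(q[2],4),'theta',np.degrees(np.arctan2(q[2]-.09,.085-x)).round(1),'rad',np.hypot(q[2]-.09,.085-x).round(3))
E
python3 - <<'E'
from h import *
st=avg(4); print(st[1].round(3).tolist()); tl(st); print(get_state()['torque'])
E
```

```text
t 12.07 avg [0.5902 0.0763 0.13  ] sd [0.0004 0.0003 0.0009] F [-0.1 -0.6 -1.7] Fsd [0.9 0.6 0.5] g 0.199
[[-0.003, -0.184, 0.983], [0.002, 0.983, 0.184], [-1.0, 0.002, -0.003]]
tip tin -0.0488 0.0015 0.1323 theta 17.5 rad 0.14
[-0.05997257  0.01490694  0.03212676]
```

>>> play_rows([
  {"claw": 1,"linear": [-0.38,-0.13,0],"rotation": [0,0,0]},
  {"claw": 1,"linear": [-0.37,-0.16,0],"rotation": [0,0,0]},
  {"claw": 1,"linear": [-0.36,-0.18,0],"rotation": [0,0,0]},
  {"claw": 1,"linear": [-0.34,-0.21,0],"rotation": [0,0,0]},
  {"claw": 1,"linear": [-0.32,-0.23,0],"rotation": [0,0,0]},
])

```text
time: 12.48
position: [0.5923, 0.056, 0.1737]
tool_rot: [-0.147, 1.575, 0.153]
ft_force: [-0.4, 0.4, -3.4]
grip_width: 0.194
```

Run:
```python
from h import *
s=now(); im=get_image('side'); 
st=avg(3); print(st[1].round(3).tolist()); tl(st)
a=cv2.resize(im[140:270,200:350],(600,520),interpolation=cv2.INTER_CUBIC); cv2.imwrite('pics/s6.png',a)
```

```text
t 12.48 p [0.5923 0.056  0.1737] R [[-0.01, -0.189, 0.982], [0.003, 0.982, 0.189], [-1.0, 0.005, -0.009]] F [-0.4  0.4 -3.4] g 0.194 q [-0.49  0.25  0.41  1.67 -0.11  1.26  0.14]
t 12.63 avg [0.5934 0.0545 0.1749] sd [0.0002 0.0004 0.0007] F [-0.2  0.3 -0.7] Fsd [0.2 0.2 0.8] g 0.199
[[-0.007, -0.187, 0.982], [0.003, 0.982, 0.187], [-1.0, 0.004, -0.006]]
tip tin -0.0268 0.001 0.1769 theta 37.9 rad 0.142
```

View pics/s6.png

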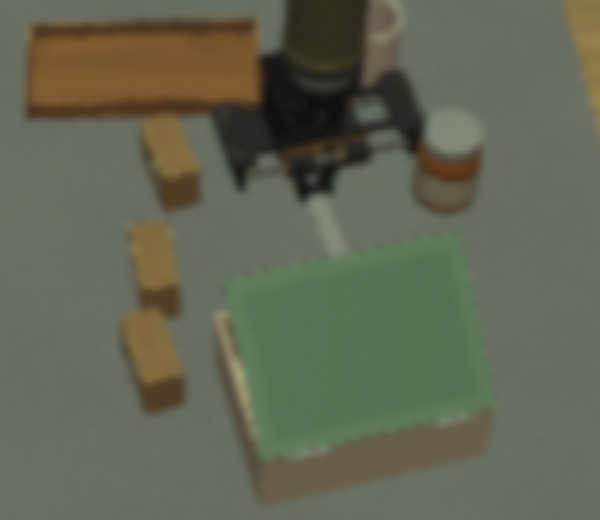

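The lid is lifting: its front edge is at (345,245), with the tin's side showing below it. Continuing the arc.

>>> play_rows([
  {"claw": 1,"linear": [-0.31,-0.26,0],"rotation": [0,0,0]},
  {"claw": 1,"linear": [-0.29,-0.28,0],"rotation": [0,0,0]},
  {"claw": 1,"linear": [-0.27,-0.3,0],"rotation": [0,0,0]},
  {"claw": 1,"linear": [-0.25,-0.32,0],"rotation": [0,0,0]},
  {"claw": 1,"linear": [-0.22,-0.33,0],"rotation": [0,0,0]},
  {"claw": 1,"linear": [-0.2,-0.35,0],"rotation": [0,0,0]},
])

```text
time: 13.13
position: [0.6005, 0.0106, 0.2139]
tool_rot: [-0.146, 1.578, 0.159]
ft_force: [-0.8, 1.8, -0.6]
grip_width: 0.196
```

Run:
```python
from h import *
st=avg(3); print(st[1].round(3).tolist()); tl(st)
```

```text
t 13.23 avg [0.6011 0.0086 0.2146] sd [0.0004 0.0014 0.0005] F [-0.6  0.3 -1. ] Fsd [0.2 1.2 0.4] g 0.196
[[-0.012, -0.19, 0.982], [0.005, 0.982, 0.19], [-1.0, 0.007, -0.01]]
tip tin 0.0198 0.0008 0.2162 theta 62.7 rad 0.142
```

>>> play_rows([
  {"claw": 1,"linear": [-0.17,-0.36,0],"rotation": [0,-0.005,0]},
  {"claw": 1,"linear": [-0.14,-0.37,0],"rotation": [0,0,0]},
  {"claw": 1,"linear": [-0.11,-0.38,0],"rotation": [0,0,0]},
  {"claw": 1,"linear": [-0.08,-0.39,0],"rotation": [0,0,0]},
  {"claw": 1,"linear": [0,-0.4,0],"rotation": [0,0,0]},
  {"claw": 1,"linear": [0,-0.4,0],"rotation": [0,0,0]},
  {"claw": 1,"linear": [0,-0.4,0],"rotation": [0,0,0]},
  {"claw": 1,"linear": [0,-0.4,0],"rotation": [0,0,0]},
  {"claw": 1,"linear": [0,0,0],"rotation": [0,0,0]},
])

```text
time: 13.98
position: [0.6178, -0.0779, 0.2281]
tool_rot: [-0.145, 1.567, 0.152]
ft_force: [-1.2, 0.1, -0.4]
grip_width: 0.2
```

Run:
```python
from h import *
st=avg(3); print(st[1].round(3).tolist()); tl(st)
```

```text
t 14.08 avg [ 0.6177 -0.0769  0.228 ] sd [0.0001 0.0009 0.0001] F [-0.5  0.1 -0.8] Fsd [0.6 0.2 0.3] g 0.191
[[-0.002, -0.189, 0.982], [0.005, 0.982, 0.189], [-1.0, 0.005, -0.001]]
tip tin 0.1068 0.0015 0.2299 theta 98.9 rad 0.142
```

>>> play_rows([
  {"claw": 1,"linear": [0,0.8,0],"rotation": [0,0,0]},
  {"claw": 1,"linear": [0,1,0],"rotation": [0,0,0]},
  {"claw": 1,"linear": [0,1,0],"rotation": [0,0,0]},
  {"claw": 1,"linear": [0,1,0],"rotation": [0,0,0]},
  {"claw": 1,"linear": [0,1,0],"rotation": [0,0,0]},
  {"claw": 1,"linear": [0,1,0],"rotation": [0,0,0]},
  {"claw": 1,"linear": [0,1,0],"rotation": [0,0,0]},
  {"claw": 1,"linear": [0,1,0],"rotation": [0,0,0]},
  {"claw": 1,"linear": [0,1,0],"rotation": [0,0,0]},
  {"claw": 1,"linear": [0,1,0],"rotation": [0,0,0]},
])

```text
time: 14.92
position: [0.5701, 0.1678, 0.2269]
tool_rot: [-0.145, 1.566, 0.141]
ft_force: [0.0, 0.2, -0.5]
grip_width: 0.197
```

>>> play_rows([
  {"claw": 1,"linear": [0,0,0],"rotation": [-0.075,0,0]},
  {"claw": 1,"linear": [0,0,0],"rotation": [-0.075,0,0]},
  {"claw": 1,"linear": [0,0,0],"rotation": [-0.075,0,0]},
  {"claw": 1,"linear": [0,0,0],"rotation": [-0.075,0,0]},
  {"claw": 1,"linear": [0,0,0],"rotation": [-0.075,0,0]},
  {"claw": 1,"linear": [0,0,0],"rotation": [-0.075,0,0]},
  {"claw": 1,"linear": [0,0,0],"rotation": [-0.075,0,0]},
  {"claw": 1,"linear": [0,0,0],"rotation": [-0.075,0,0]},
  {"claw": 1,"linear": [0,0,0],"rotation": [-0.075,0,0]},
  {"claw": 1,"linear": [0,0,0],"rotation": [-0.075,0,0]},
])

```text
time: 15.75
position: [0.5647, 0.1854, 0.2248]
tool_rot: [-1.106, 1.274, 1.107]
ft_force: [-0.1, -0.2, -0.7]
grip_width: 0.197
```

Run:
```python
from h import *
cv2.imwrite('pics/s7.png',get_image('side'))
st=avg(2); print(st[1].round(3).tolist()); plan([.43,.3755,.12],Rdown(85.26),start=st)
```

```text
t 15.85 avg [0.5646 0.1854 0.2248] sd [0. 0. 0.] F [ 0.7  0.3 -1.3] Fsd [0.2 0.2 0.5] g 0.196
[[-0.002, -0.99, 0.138], [-0.001, 0.138, 0.99], [-1.0, 0.002, -0.001]]
rot 1 [-0.0355, -0.0007, -0.0012] | lin 8 [0.524, 0.749, 0.892]
```

>>> play_rows([
  {"claw": 1,"linear": [0,0,0],"rotation": [-0.0355,0,0]},
  {"claw": 1,"linear": [0.52,0.75,0.89],"rotation": [0,0,0]},
  {"claw": 1,"linear": [0.52,0.75,0.89],"rotation": [0,0,0]},
  {"claw": 1,"linear": [0.52,0.75,0.89],"rotation": [0,0,0]},
  {"claw": 1,"linear": [0.52,0.75,0.89],"rotation": [0,0,0]},
  {"claw": 1,"linear": [0.52,0.75,0.89],"rotation": [0,0,0]},
  {"claw": 1,"linear": [0.52,0.75,0.89],"rotation": [0,0,0]},
  {"claw": 1,"linear": [0.52,0.75,0.89],"rotation": [0,0,0]},
  {"claw": 1,"linear": [0.52,0.75,0.89],"rotation": [0,0,0]},
  {"claw": 1,"linear": [0,0,0],"rotation": [0,0,0]},
])

```text
time: 16.68
position: [0.4319, 0.3844, 0.117]
tool_rot: [-1.113, 1.265, 1.106]
ft_force: [-2.0, 0.5, -2.0]
grip_width: 0.202
```

Run:
```python
from h import *
cv2.imwrite('pics/s7.png',get_image('side'))
st=avg(3); print(st[1].round(3).tolist()); plan([.43,.3755,.03],Rdown(85.26),start=st)
```

```text
t 16.83 avg [0.4367 0.3802 0.119 ] sd [0.0018 0.0014 0.0008] F [ 0.4 -0.2 -0.4] Fsd [0.7 0.3 0.7] g 0.197
[[0.01, -0.99, 0.137], [-0.002, 0.137, 0.991], [-1.0, -0.011, -0.0]]
rot 1 [-0.035, -0.0005, 0.0067] | lin 4 [0.89, 0.063, -0.052]
```

>>> play_rows([
  {"claw": 1,"linear": [0.6,0.06,-0.05],"rotation": [-0.035,0,0.0067]},
  {"claw": 1,"linear": [0.8,0.06,-0.05],"rotation": [-0.02,0,0]},
  {"claw": 1,"linear": [0.8,0.06,-0.05],"rotation": [0,0,0]},
  {"claw": 1,"linear": [0.8,0.06,-0.05],"rotation": [0,0,0]},
  {"claw": 1,"linear": [0.5,0.06,-0.05],"rotation": [0,0,0]},
  {"claw": 1,"linear": [0,0,0],"rotation": [0,0,0]},
  {"claw": 1,"linear": [0,0,0],"rotation": [0,0,0]},
])

```text
time: 17.42
position: [0.4459, 0.3647, 0.0367]
tool_rot: [-1.156, 1.231, 1.14]
ft_force: [0.3, -0.2, -0.2]
grip_width: 0.2
```

Run:
```python
from h import *
st=avg(3); print(st[1].round(3).tolist()); plan([.43,.3755,.009],Rdown(85.26),start=st)
```

```text
t 17.52 avg [0.446  0.3648 0.0369] sd [0.0001 0.0003 0.0003] F [-0.2 -0.3 -0.6] Fsd [0.3 0.4 0.3] g 0.201
[[0.017, -0.997, 0.079], [0.003, 0.079, 0.997], [-1.0, -0.017, 0.005]]
rot 1 [0.0022, 0.003, 0.0108] | lin 2 [0.559, 0.336, 0.187]
```

>>> play_rows([
  {"claw": 1,"linear": [0.2,0.34,0.19],"rotation": [0.002,0.003,0.0108]},
  {"claw": 1,"linear": [0.2,0.34,0.19],"rotation": [0,0,0]},
  {"claw": 1,"linear": [0.2,0,0],"rotation": [0,0,0]},
  {"claw": 1,"linear": [0.2,0,0],"rotation": [0,0,0]},
  {"claw": 1,"linear": [0,0,0],"rotation": [0,0,0]},
  {"claw": 1,"linear": [0,0,0],"rotation": [0,0,0]},
])

```text
time: 18.02
position: [0.4303, 0.3803, 0.0194]
tool_rot: [-1.146, 1.24, 1.149]
ft_force: [-0.0, -0.7, -0.7]
grip_width: 0.199
```

Run:
```python
from h import *
st=avg(3); print(st[1].round(3).tolist()); plan([.43,.3755,.009],Rdown(85.26),start=st)
```

```text
t 18.12 avg [0.4302 0.3802 0.0194] sd [0.0001 0.0001 0.0001] F [-0.1 -0.1 -0.5] Fsd [0.8 0.7 0.3] g 0.203
[[0.003, -0.997, 0.082], [0.006, 0.082, 0.997], [-1.0, -0.003, 0.006]]
rot 1 [0.0002, 0.0039, 0.0019] | lin 1 [0.415, -0.007, -0.19]
```

Lower about 10 mm, release, rise. Then take overview pictures.

>>> play_rows([
  {"claw": 1,"linear": [0.2,0,0],"rotation": [0,0,0]},
  {"claw": 1,"linear": [0.22,0,0],"rotation": [0,0,0]},
  {"claw": 1,"linear": [0,0,0],"rotation": [0,0,0]},
  {"claw": 0.6,"linear": [0,0,0],"rotation": [0,0,0]},
  {"claw": 0.5,"linear": [0,0,0],"rotation": [0,0,0]},
  {"claw": 0.5,"linear": [0,0,0],"rotation": [0,0,0]},
  {"claw": 0.5,"linear": [0,0,0],"rotation": [0,0,0]},
  {"claw": 0.5,"linear": [0,0,0],"rotation": [0,0,0]},
], newtons=30)

```text
time: 18.78
position: [0.4318, 0.3801, 0.0087]
tool_rot: [-1.144, 1.239, 1.147]
ft_force: [-0.3, 0.1, 0.9]
grip_width: 0.463
```

>>> play_rows([
  {"claw": 0.3,"linear": [-0.5,0,0],"rotation": [0,0,0]},
  {"claw": 0.1,"linear": [-1,0,0],"rotation": [0,0,0]},
  {"claw": 0.1,"linear": [-1,0,0],"rotation": [0,0,0]},
  {"claw": 0.1,"linear": [-1,0,0],"rotation": [0,0,0]},
  {"claw": 0.1,"linear": [-1,0,0],"rotation": [0,0,0]},
  {"claw": 0.1,"linear": [-1,0,0],"rotation": [0,0,0]},
  {"claw": 0.1,"linear": [-1,0,0],"rotation": [0,0,0]},
  {"claw": 0.1,"linear": [-1,0,0],"rotation": [0,0,0]},
  {"claw": 0.1,"linear": [0,0,0],"rotation": [0,0,0]},
  {"claw": 0.1,"linear": [0,0,0],"rotation": [0,0,0]},
])

```text
time: 19.62
position: [0.4305, 0.3782, 0.2146]
tool_rot: [-1.143, 1.234, 1.146]
ft_force: [0.3, -0.7, -0.6]
grip_width: 0.897
```

Run:
```python
from h import *
s=now(); w=get_image('wrist'); t=get_image('top')
np.save('pics/w8.npy',np.r_[s['position'],s['tool_rot']]); cv2.imwrite('pics/w8.png',w); cv2.imwrite('pics/t8.png',t)
a=cv2.resize(t[100:260,150:370],(800,582),interpolation=cv2.INTER_CUBIC); cv2.imwrite('pics/t8b.png',a)
```

```text
t 19.62 p [0.4305 0.3782 0.2146] R [[0.009, -0.996, 0.084], [0.01, 0.084, 0.996], [-1.0, -0.008, 0.011]] F [ 0.3 -0.7 -0.6] g 0.897 q [-0.81  0.15  0.05  1.67 -0.01  1.3   0.73]
```

View pics/t8b.png

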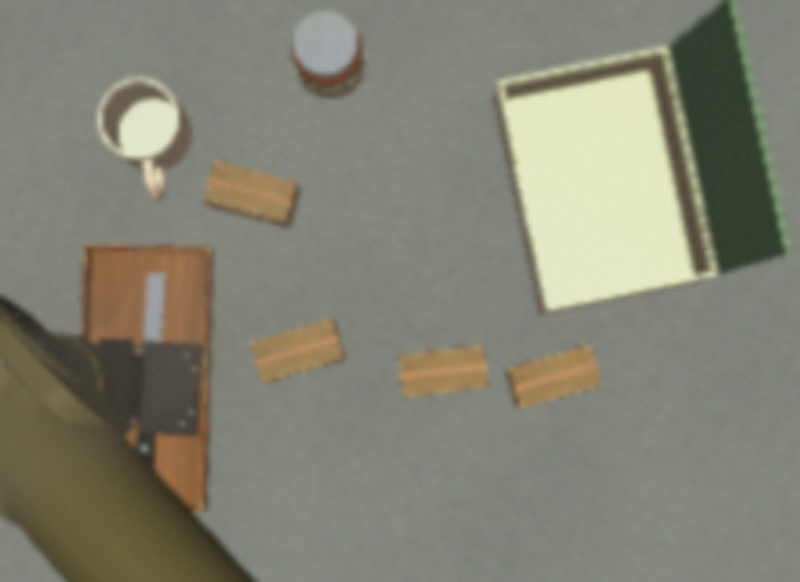

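The knife is back in the tray, blade visible at (152,305). The lid is open past upright, and the four cartons stand at (250,193), (298,350), (443,371) and (554,376). I'll fit the carton poses automatically.

```bash
cat >> h.py <<'E'
from scipy.optimize import minimize
def pmask(im):
    h=cv2.cvtColor(im,cv2.COLOR_BGR2HSV); return cv2.inRange(h,(8,75,60),(25,255,255))
def packs(im=None,save=None):
    """fit cartons in the top picture by box silhouette: list of (x,y,yaw deg of long axis,IoU)"""
    im=get_image('top') if im is None else im; C=cam('top'); m=cv2.morphologyEx(pmask(im),cv2.MORPH_OPEN,np.ones((3,3))); out=[]
    for c in cv2.findContours(m,0,2)[0]:
        A=cv2.contourArea(c)
        if not 150<A<550: continue
        cx=c.reshape(-1,2).mean(0); w=back(C,[cx],.045)[0]
        if not(.3<w[0]<.9 and -.3<w[1]<.6): continue
        x0,y0=(cx-25).astype(int); f=8; sub=cv2.resize(m[y0:y0+50,x0:x0+50],None,fx=f,fy=f,interpolation=cv2.INTER_LINEAR)>127
        b=np.array([[i*.0425,j*.021,k] for i in(-1,1) for j in(-1,1) for k in(0,.06)])
        def cost(v):
            a=v[2]; Q=b.copy(); Q[:,:2]=b[:,:2]@np.array([[np.cos(a),np.sin(a)],[-np.sin(a),np.cos(a)]])+v[:2]
            p=((proj(C,Q)-[x0,y0]+.5)*f-.5); g=np.zeros(sub.shape,np.uint8); cv2.fillConvexPoly(g,cv2.convexHull(p.astype(np.float32)).astype(np.int32),1)
            return -np.sum(g&sub)/np.sum((g>0)|sub)
        r=min((minimize(cost,[w[0],w[1],a],method='Nelder-Mead',options=dict(initial_simplex=np.array([w[0],w[1],a])+np.array([[0,0,0],[.01,0,0],[0,.01,0],[0,0,.3]]))) for a in np.radians([0,45,90,135])),key=lambda r:r.fun)
        out.append((*r.x[:2].round(4),(np.degrees(r.x[2])+90)%180-90,-r.fun))
    return out
E
python3 - <<'E'
from h import *
for p in packs(cv2.imread('pics/t8.png')): print(np.round(p,4))
# tin floor/rim check: cream inner; jar, mug
print(back(cam('top'),[[150+327/3.636,100+42/3.636]],.1), back(cam('top'),[[150+140/3.636,100+118/3.636]],.09))
E
```

```text
[ 4.88300e-01  2.98000e-02  4.16535e+01 -0.00000e+00]
[ 0.4997  0.0962 68.3915 -0.    ]
[  0.5039   0.2561 -72.5625  -0.    ]
[ 0.6813  0.2719 88.7634 -0.    ]
[[0.75673113 0.18309625 0.1       ]] [[0.68905298 0.36910759 0.09      ]]h.py:60: RuntimeWarning: overflow encountered in scalar negative
  return -np.sum(g&sub)/np.sum((g>0)|sub)
```

```bash
sed -i 's/-np.sum(g&sub)\/np.sum((g>0)|sub)/-float(np.sum((g>0)\&sub))\/float(np.sum((g>0)|sub))/' h.py
python3 - <<'E'
from h import *
for p in packs(cv2.imread('pics/t8.png')): print(np.round(p,4))
print([p for p in [avg(2)]][0][0])
E
```

```text
[ 4.26500e-01 -3.29000e-02 -7.52522e+01  7.13500e-01]
[ 4.34800e-01  7.90000e-02 -8.43109e+01  7.73000e-01]
[  0.4589   0.225  -74.2809   0.7592]
[ 0.6212  0.2683 71.5317  0.6251]
t 19.77 avg [0.4302 0.378  0.2131] sd [0.0003 0.0002 0.0006] F [-0.3  0.2 -0.2] Fsd [0.4 0.1 0.2] g 0.897
[0.43018578 0.37796486 0.21307735]
```

Run:
```python
from h import *
im=cv2.imread('pics/t8.png'); C=cam('top'); h=cv2.cvtColor(im,cv2.COLOR_BGR2HSV)
m=cv2.inRange(h,(8,75,110),(25,255,255))
for c in cv2.findContours(m,0,2)[0]:
    if 120<cv2.contourArea(c)<600:
        P=back(C,c.reshape(-1,2),.06)[:,:2]*1000; print(cv2.contourArea(c),np.round(np.ravel(sum(([*a] if isinstance(a,tuple) else [a] for a in cv2.minAreaRect(P.astype(np.float32))),[])),1))
# px extents hand picked from t8b, for pack at (298,350): corners
f=lambda x,y:[150+x/3.636,100+y/3.636]
print(back(C,[f(252,347),f(337,321),f(345,356),f(265,382)],.06).round(3))
```

```text
120.5 [102.9   5.1  89.8  25.1  88.4]
554.0 [198.1 914.6  97.2 102.6  17.1]
140.0 [427.3 545.6  31.1  72.   43.5]
243.5 [426.4 -30.8  41.6  86.4  14.4]
238.5 [434.8  79.2  41.6  84.7   5.6]
242.0 [458.5 223.9  41.8  85.9  15.6]
186.0 [ 494.9 -455.9  215.2   16.9   12.3]
244.0 [618.3 266.6  87.7  42.6  73.5]
[[0.462 0.267 0.06 ]
 [0.486 0.182 0.06 ]
 [0.451 0.175 0.06 ]
 [0.427 0.255 0.06 ]]
```

The four cartons measure 42 x 86 mm in the fit, as they should. I'll start with the nearest, C at (0.4585, 0.2239), jaw azimuth 15.6°.

```bash
cat >> h.py <<'E'
def packs(im=None):
    im=get_image('top') if im is None else im; C=cam('top'); h=cv2.cvtColor(im,cv2.COLOR_BGR2HSV); out=[]
    for c in cv2.findContours(cv2.inRange(h,(8,75,110),(25,255,255)),0,2)[0]:
        if not 120<cv2.contourArea(c)<600: continue
        (x,y),(w,l),a=cv2.minAreaRect((back(C,c.reshape(-1,2),.06)[:,:2]*1000).astype(np.float32))
        if 25<min(w,l)<60 and 60<max(w,l)<110: out.append((round(x/1000,4),round(y/1000,4),round((a if w<l else a+90)+90,1)%180-90,round(w),round(l)))
    print('packs (x,y,jaw az,w,l):',out); return out
E
python3 - <<'E'
from h import *
st=avg(2); plan([.4585,.2239,.12],Rdown(15.6),start=st)
E
```

```text
t 19.82 avg [0.4298 0.3776 0.212 ] sd [0.0002 0.0001 0.0004] F [-0.7 -0.1  0.1] Fsd [0.  0.4 0.5] g 0.903
rot 10 [0.0773, 0.0007, -0.0] | lin 7 [0.526, -0.89, -0.078]
```

>>> play_rows([
  {"claw": 0,"linear": [0,0,0],"rotation": [0.0775,0,0]},
  {"claw": 0,"linear": [0,0,0],"rotation": [0.0775,0,0]},
  {"claw": 0,"linear": [0,0,0],"rotation": [0.0775,0,0]},
  {"claw": 0,"linear": [0,0,0],"rotation": [0.0775,0,0]},
  {"claw": 0,"linear": [0,0,0],"rotation": [0.0775,0,0]},
  {"claw": 0,"linear": [0,0,0],"rotation": [0.0775,0,0]},
  {"claw": 0,"linear": [0,0,0],"rotation": [0.0775,0,0]},
  {"claw": 0,"linear": [0,0,0],"rotation": [0.0775,0,0]},
  {"claw": 0,"linear": [0,0,0],"rotation": [0.0775,0,0]},
  {"claw": 0,"linear": [0,0,0],"rotation": [0.0775,0,0]},
])

```text
time: 20.65
position: [0.4227, 0.3709, 0.1948]
tool_rot: [-0.196, 1.58, 0.176]
ft_force: [-0.9, -0.0, -0.3]
grip_width: 0.996
```

>>> play_rows([
  {"claw": 0,"linear": [0.5,-0.89,-0.08],"rotation": [0,0,0]},
  {"claw": 0,"linear": [0.5,-0.89,-0.08],"rotation": [0,0,0]},
  {"claw": 0,"linear": [0.5,-0.89,-0.08],"rotation": [0,0,0]},
  {"claw": 0,"linear": [0.5,-0.89,-0.08],"rotation": [0,0,0]},
  {"claw": 0,"linear": [0.5,-0.89,-0.08],"rotation": [0,0,0]},
  {"claw": 0,"linear": [0.5,-0.89,-0.08],"rotation": [0,0,0]},
  {"claw": 0,"linear": [0,0,0],"rotation": [0,0,0]},
  {"claw": 0,"linear": [0,0,0],"rotation": [0,0,0]},
])

```text
time: 21.32
position: [0.4329, 0.2288, 0.1067]
tool_rot: [-0.203, 1.599, 0.166]
ft_force: [-0.3, -0.1, 0.4]
grip_width: 0.999
```

Run:
```python
from h import *
st=avg(2); print(st[1].round(3).tolist()); packs(); plan([.4585,.2239,.03],Rdown(15.6),start=st)
```

```text
t 21.37 avg [0.4328 0.2285 0.1066] sd [0.0001 0.0003 0.0001] F [ 0.4 -0.2 -0.1] Fsd [0.7 0.1 0.5] g 1.0
[[-0.034, -0.232, 0.972], [-0.028, 0.972, 0.231], [-0.999, -0.019, -0.039]]
packs (x,y,jaw az,w,l): [(0.4265, -0.0308, 14.900000000000006, 42, 86), (0.4351, 0.0793, 5.599999999999994, 42, 85), (0.6186, 0.2665, -16.80000000000001, 88, 44)]
rot 1 [-0.0243, -0.0251, 0.0118] | lin 4 [0.766, -0.114, 0.236]
```

>>> play_rows([
  {"claw": 0,"linear": [0.2,-0.2,0.5],"rotation": [-0.024,-0.025,0.012]},
  {"claw": 0,"linear": [0.2,-0.2,0.45],"rotation": [0,0,0]},
  {"claw": 0,"linear": [0,0,0],"rotation": [0,0,0]},
])

```text
time: 21.67
position: [0.4589, 0.2301, 0.0974]
tool_rot: [-0.218, 1.556, 0.223]
ft_force: [-0.1, -0.1, 0.0]
grip_width: 1.003
```

Run:
```python
from h import *
st=avg(2); print(st[1].round(3).tolist()); plan([.4585,.2239,.03],Rdown(15.6),start=st)
```

```text
t 21.72 avg [0.4584 0.2303 0.0975] sd [0.0005 0.0002 0.0001] F [-0.2  0.4  0.2] Fsd [0.1 0.5 0.2] g 0.999
[[0.003, -0.278, 0.961], [0.004, 0.961, 0.278], [-1.0, 0.003, 0.004]]
rot 1 [0.0057, 0.0025, -0.0021] | lin 3 [0.9, -0.082, -0.021]
```

>>> play_rows([
  {"claw": 0,"linear": [0.7,-0.08,0],"rotation": [0.005,0.0025,0]},
  {"claw": 0,"linear": [0.9,-0.08,0],"rotation": [0,0,0]},
  {"claw": 0,"linear": [0.9,-0.08,0],"rotation": [0,0,0]},
  {"claw": 0.2,"linear": [0.1,0,0],"rotation": [0,0,0]},
  {"claw": 1,"linear": [0,0,0],"rotation": [0,0,0]},
  {"claw": 1,"linear": [0,0,0],"rotation": [0,0,0]},
  {"claw": 1,"linear": [0,0,0],"rotation": [0,0,0]},
  {"claw": 1,"linear": [0,0,0],"rotation": [0,0,0]},
  {"claw": 1,"linear": [0,0,0],"rotation": [0,0,0]},
  {"claw": 1,"linear": [0,0,0],"rotation": [0,0,0]},
], newtons=25)

```text
time: 22.55
position: [0.4601, 0.236, 0.0391]
tool_rot: [-0.214, 1.553, 0.231]
ft_force: [-1.3, -0.7, 1.0]
grip_width: 0.553
```

Run:
```python
from h import *
st=avg(2); print(st[1].round(3).tolist()); st=plan([*st[0][:2],.17],start=st); plan([*tin(.034,.036),.17],Rdown(TA),start=st)
```

```text
t 22.6 avg [0.46   0.236  0.0391] sd [0.0001 0.     0.    ] F [-0.9 -0.6  1. ] Fsd [0.3 0.  0. ] g 0.512
[[0.005, -0.28, 0.96], [0.012, 0.96, 0.28], [-1.0, 0.01, 0.008]]
rot 0 [0.0, 0.0, 0.0] | lin 6 [-0.873, 0.009, 0.007]
rot 1 [0.0649, 0.0047, -0.0067] | lin 16 [0.0, -0.946, 0.335]
```

>>> play_rows([
  {"claw": 1,"linear": [0,0,0],"rotation": [0,0,0]},
  {"claw": 1,"linear": [0,0,0],"rotation": [0,0,0]},
  {"claw": 1,"linear": [-0.5,0,0],"rotation": [0,0,0]},
  {"claw": 1,"linear": [-0.9,0,0],"rotation": [0,0,0]},
  {"claw": 1,"linear": [-0.9,0,0],"rotation": [0,0,0]},
  {"claw": 1,"linear": [-0.9,0,0],"rotation": [0,0,0]},
  {"claw": 1,"linear": [-0.9,0,0],"rotation": [0,0,0]},
  {"claw": 1,"linear": [-0.9,0,0],"rotation": [0,0,0]},
  {"claw": 1,"linear": [-0.5,0,0],"rotation": [0,0,0]},
], newtons=30)

```text
time: 23.35
position: [0.456, 0.2311, 0.1769]
tool_rot: [-0.217, 1.563, 0.225]
ft_force: [0.8, 1.2, -1.7]
grip_width: 0.478
```

>>> play_rows([
  {"claw": 1,"linear": [-0.1,-0.9,0.33],"rotation": [0.03,0,0]},
  {"claw": 1,"linear": [-0.1,-0.95,0.33],"rotation": [0.03,0,0]},
  {"claw": 1,"linear": [0,-0.95,0.33],"rotation": [0,0,0]},
  {"claw": 1,"linear": [0,-0.95,0.33],"rotation": [0,0,0]},
  {"claw": 1,"linear": [0,-0.95,0.33],"rotation": [0,0,0]},
  {"claw": 1,"linear": [0,-0.95,0.33],"rotation": [0,0,0]},
  {"claw": 1,"linear": [0,-0.95,0.33],"rotation": [0,0,0]},
  {"claw": 1,"linear": [0,-0.95,0.33],"rotation": [0,0,0]},
  {"claw": 1,"linear": [0,-0.95,0.33],"rotation": [0,0,0]},
  {"claw": 1,"linear": [0,-0.95,0.33],"rotation": [0,0,0]},
])

```text
time: 24.18
position: [0.5884, -0.0009, 0.1792]
tool_rot: [-0.13, 1.57, 0.14]
ft_force: [0.1, 1.3, -1.3]
grip_width: 0.483
```

Run:
```python
from h import *
st=avg(2); print(st[1].round(3).tolist()); plan([*tin(.022,.036),.16],Rdown(TA),start=st)
```

```text
t 24.23 avg [ 0.5894 -0.0047  0.1792] sd [0.0009 0.0038 0.    ] F [ 1.9 -1.9 -0.7] Fsd [1.8 3.2 0.6] g 0.482
[[-0.003, -0.167, 0.986], [0.003, 0.986, 0.167], [-1.0, 0.003, -0.002]]
rot 1 [-0.0085, -0.0014, -0.0021] | lin 5 [0.153, -0.85, 0.403]
```

>>> play_rows([
  {"claw": 1,"linear": [0,-0.8,0.4],"rotation": [-0.008,0,0]},
  {"claw": 1,"linear": [0,-0.8,0.4],"rotation": [0,0,0]},
  {"claw": 1,"linear": [0,-0.8,0.4],"rotation": [0,0,0]},
  {"claw": 1,"linear": [0,-0.8,0.4],"rotation": [0,0,0]},
  {"claw": 1,"linear": [0,-0.6,0.4],"rotation": [0,0,0]},
  {"claw": 1,"linear": [0,0,0],"rotation": [0,0,0]},
  {"claw": 1,"linear": [0,0,0],"rotation": [0,0,0]},
])

```text
time: 24.82
position: [0.6542, -0.1156, 0.1716]
tool_rot: [-0.126, 1.581, 0.113]
ft_force: [-0.2, 0.2, -1.5]
grip_width: 0.483
```

Run:
```python
from h import *
st=avg(2); print(st[1].round(3).tolist()); plan([*tin(.022,.036),.046],Rdown(TA),start=st)
```

```text
t 24.87 avg [ 0.654  -0.1158  0.1715] sd [0.0002 0.0002 0.0001] F [-0.3  0.  -1.3] Fsd [0.1 0.2 0.2] g 0.482
[[-0.013, -0.151, 0.988], [-0.009, 0.988, 0.151], [-1.0, -0.007, -0.014]]
rot 1 [-0.0188, -0.009, 0.0044] | lin 6 [0.837, 0.098, 0.045]
```

>>> play_rows([
  {"claw": 1,"linear": [0,0.58,0.27],"rotation": [-0.018,-0.009,0.004]},
  {"claw": 1,"linear": [0.7,0,0],"rotation": [0,0,0]},
  {"claw": 1,"linear": [0.9,0,0],"rotation": [0,0,0]},
  {"claw": 1,"linear": [0,0,0],"rotation": [0,0,0]},
  {"claw": 1,"linear": [0,0,0],"rotation": [0,0,0]},
])

```text
time: 25.28
position: [0.6582, -0.092, 0.1309]
tool_rot: [-0.145, 1.562, 0.154]
ft_force: [-0.2, 0.3, -1.7]
grip_width: 0.482
```

Run:
```python
from h import *
st=avg(2); print(st[1].round(3).tolist()); plan([*tin(.022,.036),.046],Rdown(TA),start=st)
```

```text
t 25.33 avg [ 0.658  -0.0916  0.1308] sd [0.0002 0.0003 0.0002] F [-0.4  0.7 -1.3] Fsd [0.2 0.3 0.3] g 0.483
[[0.003, -0.189, 0.982], [0.006, 0.982, 0.189], [-1.0, 0.006, 0.004]]
rot 1 [0.0057, 0.0025, -0.0036] | lin 4 [0.848, -0.084, -0.015]
```

>>> play_rows([
  {"claw": 1,"linear": [0.6,-0.3,0],"rotation": [0.005,0.0025,-0.003]},
  {"claw": 1,"linear": [0.8,0,0],"rotation": [0,0,0]},
  {"claw": 1,"linear": [0.8,0,0],"rotation": [0,0,0]},
  {"claw": 1,"linear": [0.6,0,0],"rotation": [0,0,0]},
  {"claw": 1,"linear": [0.2,0,0],"rotation": [0,0,0]},
  {"claw": 1,"linear": [0,0,0],"rotation": [0,0,0]},
])

```text
time: 25.83
position: [0.6639, -0.0981, 0.0568]
tool_rot: [-0.146, 1.556, 0.145]
ft_force: [0.7, 0.7, -0.3]
grip_width: 0.482
```

Run:
```python
from h import *
st=avg(2); print(st[1].round(3).tolist()); plan([*tin(.022,.036),.043],Rdown(TA),start=st)
```

```text
t 25.88 avg [ 0.664  -0.0981  0.057 ] sd [0.0001 0.     0.0003] F [ 0.3  0.2 -0.7] Fsd [0.4 0.5 0.5] g 0.484
[[0.01, -0.184, 0.983], [0.0, 0.983, 0.184], [-1.0, -0.002, 0.01]]
rot 1 [0.0025, 0.0063, 0.001] | lin 1 [0.562, -0.038, -0.249]
```

>>> play_rows([
  {"claw": 1,"linear": [0.4,0,-0.15],"rotation": [0,0.006,0]},
  {"claw": 1,"linear": [0.2,0,0],"rotation": [0,0,0]},
  {"claw": 1,"linear": [0,0,0],"rotation": [0,0,0]},
  {"claw": 0.42,"linear": [0,0,0],"rotation": [0,0,0]},
  {"claw": 0.42,"linear": [0,0,0],"rotation": [0,0,0]},
  {"claw": 0.42,"linear": [0,0,0],"rotation": [0,0,0]},
  {"claw": 0.42,"linear": [-0.3,0,0],"rotation": [0,0,0]},
  {"claw": 0.42,"linear": [-0.8,0,0],"rotation": [0,0,0]},
  {"claw": 0.42,"linear": [-1,0,0],"rotation": [0,0,0]},
  {"claw": 0.42,"linear": [-1,0,0],"rotation": [0,0,0]},
])

```text
time: 26.72
position: [0.6598, -0.0991, 0.1221]
tool_rot: [-0.147, 1.567, 0.144]
ft_force: [-0.6, -0.8, -0.3]
grip_width: 0.577
```

Run:
```python
from h import *
st=avg(2); print(st[1].round(3).tolist()); L=packs(); x,y,a=min(L,key=lambda p:abs(p[1]-.08))[:3]; plan([x,y,.12],Rdown(a),start=st)
im=get_image('top'); cv2.imwrite('pics/t9.png',im)
```

```text
t 26.77 avg [ 0.6615 -0.0995  0.1254] sd [0.0017 0.0003 0.0033] F [ 0.6 -0.4  1.3] Fsd [1.3 0.3 1.5] g 0.576
[[0.003, -0.184, 0.983], [-0.002, 0.983, 0.184], [-1.0, -0.003, 0.003]]
packs (x,y,jaw az,w,l): [(0.425, -0.0271, 14.400000000000006, 43, 79), (0.4349, 0.0792, 4.799999999999997, 41, 85), (0.6188, 0.2665, -16.5, 88, 43)]
rot 1 [0.0644, 0.002, 0.0018] | lin 9 [0.024, 0.875, -0.937]
```

>>> play_rows([
  {"claw": 0.2,"linear": [-0.5,0,0],"rotation": [0,0,0]},
  {"claw": 0,"linear": [0,0.88,-0.94],"rotation": [0,0,0]},
  {"claw": 0,"linear": [0,0.88,-0.94],"rotation": [0,0,0]},
  {"claw": 0,"linear": [0,0.88,-0.94],"rotation": [0,0,0]},
  {"claw": 0,"linear": [0,0.88,-0.94],"rotation": [0,0,0]},
  {"claw": 0,"linear": [0,0.88,-0.94],"rotation": [0,0,0]},
  {"claw": 0,"linear": [0,0.88,-0.94],"rotation": [0,0,0]},
  {"claw": 0,"linear": [0,0.88,-0.94],"rotation": [0.032,0,0]},
  {"claw": 0,"linear": [0,0.7,-0.7],"rotation": [0.032,0,0]},
  {"claw": 0,"linear": [0,0.3,-0.4],"rotation": [0,0,0]},
])

```text
time: 27.7
position: [0.4325, 0.0447, 0.1362]
tool_rot: [-0.065, 1.566, 0.052]
ft_force: [0.3, -0.6, 0.8]
grip_width: 0.996
```

>>> play_rows([
  {"claw": 0,"linear": [0,0,0],"rotation": [0,0,0]},
  {"claw": 0,"linear": [0,0,0],"rotation": [0,0,0]},
])

```text
time: 27.87
position: [0.43, 0.0467, 0.1367]
tool_rot: [-0.067, 1.567, 0.057]
ft_force: [-0.0, -0.7, 0.5]
grip_width: 0.999
```

Run:
```python
from h import *
st=avg(2); print(st[1].round(3).tolist()); plan([.4349,.0792,.1],Rdown(5.3),start=st)
```

```text
t 27.92 avg [0.4301 0.0466 0.1367] sd [0.0001 0.0001 0.    ] F [-0.2 -0.6  0.5] Fsd [0.1 0.1 0.1] g 1.002
[[0.003, -0.079, 0.997], [-0.006, 0.997, 0.079], [-1.0, -0.007, 0.003]]
rot 1 [-0.0088, 0.0017, 0.0042] | lin 2 [0.734, 0.641, 0.156]
```

>>> play_rows([
  {"claw": 0,"linear": [0.3,0.64,0.16],"rotation": [-0.009,0,0.004]},
  {"claw": 0,"linear": [0.3,0.64,0.16],"rotation": [0,0,0]},
  {"claw": 0,"linear": [0.7,0,0],"rotation": [0,0,0]},
  {"claw": 0,"linear": [0.8,0,0],"rotation": [0,0,0]},
  {"claw": 0,"linear": [0,0,0],"rotation": [0,0,0]},
])

```text
time: 28.33
position: [0.4429, 0.0802, 0.0831]
tool_rot: [-0.068, 1.561, 0.07]
ft_force: [-0.9, 0.3, 0.2]
grip_width: 0.997
```

Run:
```python
from h import *
st=avg(2); print(st[1].round(3).tolist()); plan([.4349,.0792,.031],Rdown(5.3),start=st)
```

```text
t 28.38 avg [0.4433 0.0802 0.0838] sd [0.0005 0.     0.0008] F [-0.3  0.1  0.2] Fsd [0.6 0.2 0.1] g 1.001
[[0.01, -0.088, 0.996], [0.002, 0.996, 0.088], [-1.0, 0.001, 0.01]]
rot 1 [-0.0028, 0.0063, -0.0006] | lin 3 [0.705, -0.003, -0.113]
```

>>> play_rows([
  {"claw": 0,"linear": [0.8,0,-0.2],"rotation": [-0.003,0.006,0]},
  {"claw": 0,"linear": [0.7,0,-0.1],"rotation": [0,0,0]},
  {"claw": 0,"linear": [0.5,0,0],"rotation": [0,0,0]},
  {"claw": 0.3,"linear": [0.15,0,0],"rotation": [0,0,0]},
  {"claw": 1,"linear": [0,0,0],"rotation": [0,0,0]},
  {"claw": 1,"linear": [0,0,0],"rotation": [0,0,0]},
  {"claw": 1,"linear": [0,0,0],"rotation": [0,0,0]},
  {"claw": 1,"linear": [0,0,0],"rotation": [0,0,0]},
  {"claw": 1,"linear": [0,0,0],"rotation": [0,0,0]},
  {"claw": 1,"linear": [0,0,0],"rotation": [0,0,0]},
])

```text
time: 29.22
position: [0.4457, 0.0798, 0.0366]
tool_rot: [-0.067, 1.559, 0.071]
ft_force: [-1.4, -0.5, 1.6]
grip_width: 0.552
```

>>> play_rows([
  {"claw": 1,"linear": [0,0,0],"rotation": [0,0,0]},
  {"claw": 1,"linear": [0,0,0],"rotation": [0,0,0]},
])

```text
time: 29.38
position: [0.4459, 0.08, 0.0371]
tool_rot: [-0.067, 1.558, 0.072]
ft_force: [0.4, -0.4, -1.7]
grip_width: 0.486
```

Run:
```python
from h import *
st=avg(2); print(st[1].round(3).tolist()); off=(np.array([.4349,.0792])-st[0][:2])@-st[1][:2,1]; print('pack ahead of tcp by',off)
st=plan([*st[0][:2],.17],start=st); plan([*tin(.034-off,-.036),.16],Rdown(TA),start=st)
```

```text
t 29.43 avg [0.4459 0.0799 0.0371] sd [0. 0. 0.] F [ 0.4 -0.2 -1.5] Fsd [0.  0.2 0.2] g 0.49
[[0.011, -0.088, 0.996], [0.004, 0.996, 0.088], [-1.0, 0.003, 0.011]]
pack ahead of tcp by -0.00023162604769137718
rot 0 [0.0, 0.0, 0.0] | lin 6 [-0.886, 0.002, 0.01]
rot 1 [-0.0593, 0.0074, -0.0014] | lin 10 [0.04, -0.911, 0.417]
```

>>> play_rows([
  {"claw": 1,"linear": [-0.5,0,0],"rotation": [0,0,0]},
  {"claw": 1,"linear": [-0.9,0,0],"rotation": [0,0,0]},
  {"claw": 1,"linear": [-0.9,0,0],"rotation": [0,0,0]},
  {"claw": 1,"linear": [-0.9,0,0],"rotation": [0,0,0]},
  {"claw": 1,"linear": [-0.9,0,0],"rotation": [0,0,0]},
  {"claw": 1,"linear": [-0.9,0,0],"rotation": [0,0,0]},
  {"claw": 1,"linear": [-0.4,0,0],"rotation": [0,0,0]},
])

```text
time: 30.02
position: [0.4415, 0.0783, 0.1734]
tool_rot: [-0.069, 1.565, 0.069]
ft_force: [0.3, 0.8, -1.3]
grip_width: 0.487
```

>>> play_rows([
  {"claw": 1,"linear": [0,-0.91,0.42],"rotation": [-0.03,0,0]},
  {"claw": 1,"linear": [0,-0.91,0.42],"rotation": [-0.03,0,0]},
  {"claw": 1,"linear": [0,-0.91,0.42],"rotation": [0,0,0]},
  {"claw": 1,"linear": [0,-0.91,0.42],"rotation": [0,0,0]},
  {"claw": 1,"linear": [0,-0.91,0.42],"rotation": [0,0,0]},
  {"claw": 1,"linear": [0,-0.91,0.42],"rotation": [0,0,0]},
  {"claw": 1,"linear": [0,-0.91,0.42],"rotation": [0,0,0]},
  {"claw": 1,"linear": [0,-0.7,0.3],"rotation": [0,0,0]},
  {"claw": 1,"linear": [0,-0.3,0.2],"rotation": [0,0,0]},
  {"claw": 1,"linear": [0,0,0],"rotation": [0,0,0]},
])

```text
time: 30.85
position: [0.5632, -0.0934, 0.1718]
tool_rot: [-0.153, 1.557, 0.152]
ft_force: [-0.2, 0.5, -1.2]
grip_width: 0.484
```

Run:
```python
from h import *
st=avg(2); print(st[1].round(3).tolist()); plan([*tin(.034,-.036),.12],Rdown(TA),start=st)
```

```text
t 30.9 avg [ 0.5628 -0.093   0.1717] sd [0.0004 0.0004 0.0001] F [-0.3 -0.2 -1.4] Fsd [0.1 0.7 0.2] g 0.485
[[0.008, -0.194, 0.981], [0.0, 0.981, 0.194], [-1.0, -0.001, 0.008]]
rot 1 [0.0084, 0.0052, 0.0007] | lin 3 [0.69, -0.483, 0.272]
```

>>> play_rows([
  {"claw": 1,"linear": [0,-0.5,0.27],"rotation": [0.008,0.005,0]},
  {"claw": 1,"linear": [0,-0.5,0.27],"rotation": [0,0,0]},
  {"claw": 1,"linear": [0.4,-0.4,0.2],"rotation": [0,0,0]},
  {"claw": 1,"linear": [0.8,0,0],"rotation": [0,0,0]},
  {"claw": 1,"linear": [0.5,0,0],"rotation": [0,0,0]},
  {"claw": 1,"linear": [0,0,0],"rotation": [0,0,0]},
  {"claw": 1,"linear": [0,0,0],"rotation": [0,0,0]},
])

```text
time: 31.48
position: [0.5846, -0.1118, 0.1257]
tool_rot: [-0.145, 1.57, 0.159]
ft_force: [0.1, 0.1, -1.0]
grip_width: 0.488
```

Run:
```python
from h import *
st=avg(2); print(st[1].round(3).tolist()); plan([*tin(.034,-.036),.043],Rdown(TA),start=st)
```

```text
t 31.53 avg [ 0.5845 -0.1117  0.1257] sd [0.     0.0002 0.    ] F [-0.1  0.1 -1.2] Fsd [0.2 0.  0.2] g 0.486
[[-0.006, -0.193, 0.981], [0.008, 0.981, 0.193], [-1.0, 0.009, -0.004]]
rot 1 [0.008, -0.0026, -0.006] | lin 4 [0.827, -0.139, 0.024]
```

>>> play_rows([
  {"claw": 1,"linear": [0.6,-0.4,0.1],"rotation": [0.008,-0.002,-0.006]},
  {"claw": 1,"linear": [0.8,-0.15,0],"rotation": [0,0,0]},
  {"claw": 1,"linear": [0.8,0,0],"rotation": [0,0,0]},
  {"claw": 1,"linear": [0.7,0,0],"rotation": [0,0,0]},
  {"claw": 1,"linear": [0.2,0,0],"rotation": [0,0,0]},
  {"claw": 1,"linear": [0,0,0],"rotation": [0,0,0]},
])

```text
time: 32.03
position: [0.5941, -0.1201, 0.0526]
tool_rot: [-0.145, 1.555, 0.149]
ft_force: [-0.1, 0.2, -1.1]
grip_width: 0.491
```

Run:
```python
from h import *
st=avg(2); print(st[1].round(3).tolist()); plan([*tin(.034,-.036),.042],Rdown(TA),start=st)
```

```text
t 32.08 avg [ 0.5942 -0.12    0.0529] sd [0.0001 0.0001 0.0003] F [-0.2  0.5 -1.4] Fsd [0.2 0.3 0.3] g 0.487
[[0.011, -0.186, 0.982], [0.003, 0.982, 0.186], [-1.0, 0.001, 0.011]]
rot 1 [0.0038, 0.007, -0.0007] | lin 1 [0.435, -0.159, -0.223]
```

>>> play_rows([
  {"claw": 1,"linear": [0.35,-0.15,-0.1],"rotation": [0.003,0.007,0]},
  {"claw": 1,"linear": [0.15,0,0],"rotation": [0,0,0]},
  {"claw": 1,"linear": [0,0,0],"rotation": [0,0,0]},
  {"claw": 0.42,"linear": [0,0,0],"rotation": [0,0,0]},
  {"claw": 0.42,"linear": [0,0,0],"rotation": [0,0,0]},
  {"claw": 0.42,"linear": [0,0,0],"rotation": [0,0,0]},
  {"claw": 0.42,"linear": [-0.3,0,0],"rotation": [0,0,0]},
  {"claw": 0.42,"linear": [-0.8,0,0],"rotation": [0,0,0]},
  {"claw": 0.42,"linear": [-1,0,0],"rotation": [0,0,0]},
  {"claw": 0.42,"linear": [-1,0,0],"rotation": [0,0,0]},
])

```text
time: 32.92
position: [0.5925, -0.1241, 0.1221]
tool_rot: [-0.143, 1.567, 0.144]
ft_force: [-0.6, -0.5, -1.0]
grip_width: 0.579
```

>>> play_rows([
  {"claw": 0.2,"linear": [-0.5,0,0],"rotation": [0,0,0]},
  {"claw": 0.1,"linear": [0,0,0],"rotation": [0,0,0]},
  {"claw": 0,"linear": [0,0,0],"rotation": [0,0,0]},
])

```text
time: 33.17
position: [0.5969, -0.1254, 0.144]
tool_rot: [-0.143, 1.554, 0.142]
ft_force: [-0.4, -0.4, -0.0]
grip_width: 0.728
```

Run:
```python
from h import *
now(); st=avg(2); print(st[1].round(3).tolist()); L=packs(); im=get_image('top'); cv2.imwrite('pics/t10.png',im)
plan([.4265,-.0308,.12],Rdown(14.6),start=st)
```

```text
t 33.17 p [ 0.5969 -0.1254  0.144 ] R [[0.012, -0.181, 0.983], [0.001, 0.983, 0.181], [-1.0, -0.002, 0.012]] F [-0.4 -0.4 -0. ] g 0.728 q [-0.32  0.31  0.59  1.69 -0.19  1.19  0.49]
t 33.22 avg [ 0.5969 -0.1254  0.1439] sd [0.     0.     0.0001] F [0.  0.2 0.4] Fsd [0.5 0.5 0.4] g 0.771
[[0.012, -0.181, 0.983], [0.001, 0.983, 0.181], [-1.0, -0.002, 0.012]]
packs (x,y,jaw az,w,l): [(-0.1139, -0.0376, -18.400000000000006, 106, 32), (0.4264, -0.0308, 14.400000000000006, 42, 86), (0.6188, 0.2665, -16.5, 88, 43)]
rot 1 [-0.0463, 0.0077, 0.0013] | lin 6 [0.159, 0.897, -0.941]
```

>>> play_rows([
  {"claw": 0,"linear": [0,0.9,-0.94],"rotation": [0,0,0]},
  {"claw": 0,"linear": [0,0.9,-0.94],"rotation": [0,0,0]},
  {"claw": 0,"linear": [0,0.9,-0.94],"rotation": [0,0,0]},
  {"claw": 0,"linear": [0,0.9,-0.94],"rotation": [-0.023,0,0]},
  {"claw": 0,"linear": [0,0.6,-0.7],"rotation": [-0.023,0,0]},
  {"claw": 0,"linear": [0,0.3,-0.4],"rotation": [0,0,0]},
  {"claw": 0,"linear": [0,0,0],"rotation": [0,0,0]},
  {"claw": 0,"linear": [0,0,0],"rotation": [0,0,0]},
])

```text
time: 33.98
position: [0.442, -0.0352, 0.1285]
tool_rot: [-0.208, 1.573, 0.2]
ft_force: [0.6, -0.1, 1.0]
grip_width: 0.999
```

Run:
```python
from h import *
st=avg(2); print(st[1].round(3).tolist()); plan([.429,-.0405,.08],Rdown(14.6),start=st)
```

```text
t 34.03 avg [ 0.4421 -0.0353  0.1284] sd [0.     0.0001 0.    ] F [-0.2 -0.1  0.4] Fsd [0.7 0.1 0.6] g 1.0
[[-0.012, -0.256, 0.967], [-0.007, 0.967, 0.256], [-1.0, -0.003, -0.013]]
rot 1 [0.0027, -0.0084, 0.0022] | lin 2 [0.968, -0.035, -0.279]
```

>>> play_rows([
  {"claw": 0,"linear": [0.4,-0.03,-0.3],"rotation": [0.002,-0.008,0.002]},
  {"claw": 0,"linear": [0.7,-0.03,-0.26],"rotation": [0,0,0]},
  {"claw": 0,"linear": [0.9,0,0],"rotation": [0,0,0]},
  {"claw": 0,"linear": [0.9,0,0],"rotation": [0,0,0]},
  {"claw": 0,"linear": [0.7,0,0],"rotation": [0,0,0]},
  {"claw": 0,"linear": [0.3,0,0],"rotation": [0,0,0]},
  {"claw": 0,"linear": [0,0,0],"rotation": [0,0,0]},
])

```text
time: 34.62
position: [0.4311, -0.0476, 0.0271]
tool_rot: [-0.197, 1.57, 0.189]
ft_force: [0.1, 0.7, 0.1]
grip_width: 1.003
```

Run:
```python
from h import *
st=avg(2); print(st[1].round(3).tolist()); plan([.429,-.0405,.031],Rdown(14.6),start=st)
```

```text
t 34.67 avg [ 0.4314 -0.0476  0.0273] sd [0.0003 0.0001 0.0002] F [-0.4  0.  -0.3] Fsd [0.6 0.6 0.3] g 1.002
[[-0.006, -0.243, 0.97], [-0.006, 0.97, 0.243], [-1.0, -0.004, -0.007]]
rot 1 [-0.0058, -0.0048, 0.0028] | lin 1 [-0.148, 0.301, -0.019]
```

>>> play_rows([
  {"claw": 0.2,"linear": [0,0.25,0],"rotation": [-0.006,-0.005,0.003]},
  {"claw": 1,"linear": [0,0,0],"rotation": [0,0,0]},
  {"claw": 1,"linear": [0,0,0],"rotation": [0,0,0]},
  {"claw": 1,"linear": [0,0,0],"rotation": [0,0,0]},
  {"claw": 1,"linear": [0,0,0],"rotation": [0,0,0]},
  {"claw": 1,"linear": [0,0,0],"rotation": [0,0,0]},
  {"claw": 1,"linear": [0,0,0],"rotation": [0,0,0]},
  {"claw": 1,"linear": [0,0,0],"rotation": [0,0,0]},
  {"claw": 1,"linear": [0,0,0],"rotation": [0,0,0]},
  {"claw": 1,"linear": [0,0,0],"rotation": [0,0,0]},
])

```text
time: 35.5
position: [0.4351, -0.0424, 0.0298]
tool_rot: [-0.201, 1.553, 0.198]
ft_force: [-0.7, -0.1, -1.0]
grip_width: 0.479
```

Run:
```python
from h import *
st=avg(2); print(st[1].round(3).tolist()); off=(np.array([.4264,-.0308])-st[0][:2])@st[1][:2,1]; print('pack centre along tool y',off)
st=plan([*st[0][:2],.19],start=st); plan([*tin(-.042,-.062-off),.16],Rdown(TA-90),start=st)
```

```text
t 35.55 avg [ 0.4351 -0.0424  0.0298] sd [0. 0. 0.] F [-0.4  0.1 -0.9] Fsd [0.3 0.1 0.1] g 0.481
[[0.009, -0.252, 0.968], [-0.0, 0.968, 0.252], [-1.0, -0.003, 0.008]]
pack centre along tool y 0.013398688482865111
rot 0 [0.0, 0.0, 0.0] | lin 7 [-0.916, -0.002, 0.008]
rot 14 [0.0747, 0.0004, -0.0002] | lin 4 [0.3, 0.975, 0.331]
```

>>> play_rows([
  {"claw": 1,"linear": [-0.5,0,0],"rotation": [0,0,0]},
  {"claw": 1,"linear": [-0.9,0,0],"rotation": [0,0,0]},
  {"claw": 1,"linear": [-0.9,0,0],"rotation": [0,0,0]},
  {"claw": 1,"linear": [-0.9,0,0],"rotation": [0,0,0]},
  {"claw": 1,"linear": [-0.9,0,0],"rotation": [0,0,0]},
  {"claw": 1,"linear": [-0.9,0,0],"rotation": [0,0,0]},
  {"claw": 1,"linear": [-0.9,0,0],"rotation": [0,0,0]},
  {"claw": 1,"linear": [-0.4,0,0],"rotation": [0.04,0,0]},
  {"claw": 1,"linear": [-0.05,0,0],"rotation": [0.075,0,0]},
  {"claw": 1,"linear": [-0.05,0,0],"rotation": [0.075,0,0]},
])

```text
time: 36.38
position: [0.4312, -0.0425, 0.1959]
tool_rot: [0.042, 1.566, -0.043]
ft_force: [0.4, -0.1, -0.6]
grip_width: 0.481
```

>>> play_rows([
  {"claw": 1,"linear": [-0.05,0,0],"rotation": [0.075,0,0]},
  {"claw": 1,"linear": [-0.05,0,0],"rotation": [0.075,0,0]},
  {"claw": 1,"linear": [-0.05,0,0],"rotation": [0.075,0,0]},
  {"claw": 1,"linear": [-0.05,0,0],"rotation": [0.075,0,0]},
  {"claw": 1,"linear": [-0.05,0,0],"rotation": [0.075,0,0]},
  {"claw": 1,"linear": [-0.05,0,0],"rotation": [0.075,0,0]},
  {"claw": 1,"linear": [-0.05,0,0],"rotation": [0.075,0,0]},
  {"claw": 1,"linear": [-0.05,0,0],"rotation": [0.075,0,0]},
  {"claw": 1,"linear": [-0.05,0,0],"rotation": [0.075,0,0]},
  {"claw": 1,"linear": [0,0,0],"rotation": [0.06,0,0]},
])

```text
time: 37.22
position: [0.4303, -0.0425, 0.2072]
tool_rot: [0.987, 1.333, -0.982]
ft_force: [-1.0, -0.7, -0.7]
grip_width: 0.48
```

Run:
```python
from h import *
now(); st=avg(2); plan([*tin(-.042,-.0754),.17],Rdown(TA-90),start=st)
```

```text
t 37.22 p [ 0.4303 -0.0425  0.2072] R [[0.005, 0.955, 0.296], [0.0, 0.296, -0.955], [-1.0, 0.005, 0.001]] F [-1.  -0.7 -0.7] g 0.48 q [-0.37 -0.17  0.37  1.99  0.06  1.3  -1.29]
t 37.27 avg [ 0.4303 -0.0425  0.2072] sd [0.     0.     0.0001] F [-0.7 -0.5 -0.8] Fsd [0.3 0.2 0.1] g 0.482
rot 1 [0.0745, 0.0005, -0.0029] | lin 5 [0.297, 0.818, 0.271]
```

>>> play_rows([
  {"claw": 1,"linear": [0.1,0.82,0.27],"rotation": [0.04,0,-0.003]},
  {"claw": 1,"linear": [0.2,0.82,0.27],"rotation": [0.035,0,0]},
  {"claw": 1,"linear": [0.2,0.82,0.27],"rotation": [0,0,0]},
  {"claw": 1,"linear": [0.2,0.7,0.27],"rotation": [0,0,0]},
  {"claw": 1,"linear": [0.2,0.4,0.2],"rotation": [0,0,0]},
  {"claw": 1,"linear": [0,0,0],"rotation": [0,0,0]},
  {"claw": 1,"linear": [0,0,0],"rotation": [0,0,0]},
])

```text
time: 37.85
position: [0.5267, -0.0544, 0.1825]
tool_rot: [1.068, 1.293, -1.07]
ft_force: [-0.5, 0.7, -1.0]
grip_width: 0.482
```

Run:
```python
from h import *
st=avg(2); print(st[1].round(3).tolist()); plan([*tin(-.042,-.0754),.12],Rdown(TA-90),start=st)
```

```text
t 37.9 avg [ 0.5266 -0.0543  0.1825] sd [0.0001 0.     0.    ] F [-0.6  0.7 -1. ] Fsd [0.1 0.  0. ] g 0.484
[[-0.001, 0.982, 0.187], [-0.0, 0.187, -0.982], [-1.0, -0.001, 0.0]]
rot 1 [0.0045, 0.0, 0.0009] | lin 3 [0.833, 0.129, 0.064]
```

>>> play_rows([
  {"claw": 1,"linear": [0.2,0.35,0.16],"rotation": [0.0045,0,0]},
  {"claw": 1,"linear": [0.8,0,0],"rotation": [0,0,0]},
  {"claw": 1,"linear": [0.9,0,0],"rotation": [0,0,0]},
  {"claw": 1,"linear": [0.5,0,0],"rotation": [0,0,0]},
  {"claw": 1,"linear": [0,0,0],"rotation": [0,0,0]},
  {"claw": 1,"linear": [0,0,0],"rotation": [0,0,0]},
])

```text
time: 38.4
position: [0.5336, -0.0547, 0.124]
tool_rot: [1.073, 1.293, -1.067]
ft_force: [0.2, -0.0, -0.6]
grip_width: 0.477
```

Run:
```python
from h import *
st=avg(2); print(st[1].round(3).tolist()); plan([*tin(-.042,-.0754),.036],Rdown(TA-90),start=st)
```

```text
t 38.45 avg [ 0.5336 -0.0547  0.1241] sd [0.     0.     0.0001] F [ 0.1  0.2 -0.8] Fsd [0.2 0.2 0.2] g 0.486
[[0.002, 0.982, 0.187], [0.003, 0.187, -0.982], [-1.0, 0.003, -0.003]]
rot 1 [0.0039, -0.0019, -0.0018] | lin 4 [0.881, 0.029, 0.032]
```

>>> play_rows([
  {"claw": 1,"linear": [0.1,0.1,0.25],"rotation": [0.004,-0.002,-0.002]},
  {"claw": 1,"linear": [0.1,0,0.05],"rotation": [0,0,0]},
  {"claw": 1,"linear": [0,0,0],"rotation": [0,0,0]},
  {"claw": 1,"linear": [0.3,0,0],"rotation": [0,0,0]},
  {"claw": 1,"linear": [0.5,0,0],"rotation": [0,0,0]},
  {"claw": 1,"linear": [0,0,0],"rotation": [0,0,0]},
])

```text
time: 38.95
position: [0.5409, -0.0624, 0.1027]
tool_rot: [1.078, 1.283, -1.068]
ft_force: [0.3, 0.4, -1.5]
grip_width: 0.481
```

Run:
```python
from h import *
st=avg(2); print(st[1].round(3).tolist(),(st[0][:2]-TC)@U,(st[0][:2]-TC)@V); plan([*tin(-.041,-.0754),.036],Rdown(TA-90),start=st)
```

```text
t 39.0 avg [ 0.5412 -0.0624  0.1033] sd [0.0003 0.0001 0.0006] F [ 0.2 -0.2 -1.3] Fsd [0.1 0.6 0.1] g 0.483
[[0.009, 0.984, 0.18], [0.001, 0.18, -0.984], [-1.0, 0.009, 0.001]] -0.036172015763098586 -0.07211068778799751
rot 1 [-0.0, 0.0007, -0.0059] | lin 3 [0.897, -0.044, -0.064]
```

>>> play_rows([
  {"claw": 1,"linear": [0.5,-0.05,-0.12],"rotation": [0,0,-0.006]},
  {"claw": 1,"linear": [0.8,0,0],"rotation": [0,0,0]},
  {"claw": 1,"linear": [0.7,0,0],"rotation": [0,0,0]},
  {"claw": 1,"linear": [0.3,0,0],"rotation": [0,0,0]},
  {"claw": 1,"linear": [0,0,0],"rotation": [0,0,0]},
])

```text
time: 39.42
position: [0.5417, -0.0587, 0.0445]
tool_rot: [1.075, 1.287, -1.072]
ft_force: [-0.1, -0.5, 0.2]
grip_width: 0.478
```

Run:
```python
from h import *
st=avg(2); print(st[1].round(3).tolist(),(st[0][:2]-TC)@U,(st[0][:2]-TC)@V); plan([*tin(-.041,-.0754),.035],Rdown(TA-90),start=st)
```

```text
t 39.47 avg [ 0.5418 -0.0587  0.0448] sd [0.0001 0.     0.0003] F [-0.2  0.3 -0.1] Fsd [0.1 0.8 0.2] g 0.483
[[0.003, 0.983, 0.181], [-0.001, 0.181, -0.983], [-1.0, 0.003, 0.001]] -0.03979146381849716 -0.07084958048001051
rot 1 [0.0004, 0.0009, -0.0021] | lin 1 [0.393, -0.182, -0.048]
```

Good. Lower about 8 mm, release slightly, rise.

>>> play_rows([
  {"claw": 1,"linear": [0.3,0,0],"rotation": [0,0,0]},
  {"claw": 1,"linear": [0.12,0,0],"rotation": [0,0,0]},
  {"claw": 1,"linear": [0,0,0],"rotation": [0,0,0]},
  {"claw": 0.46,"linear": [0,0,0],"rotation": [0,0,0]},
  {"claw": 0.46,"linear": [0,0,0],"rotation": [0,0,0]},
  {"claw": 0.46,"linear": [0,0,0],"rotation": [0,0,0]},
  {"claw": 0.46,"linear": [-0.3,0,0],"rotation": [0,0,0]},
  {"claw": 0.46,"linear": [-0.8,0,0],"rotation": [0,0,0]},
  {"claw": 0.46,"linear": [-1,0,0],"rotation": [0,0,0]},
  {"claw": 0.46,"linear": [-1,0,0],"rotation": [0,0,0]},
])

```text
time: 40.3
position: [0.5404, -0.0586, 0.114]
tool_rot: [1.073, 1.289, -1.075]
ft_force: [1.4, -0.7, -0.1]
grip_width: 0.54
```

>>> play_rows([
  {"claw": 0.2,"linear": [-1,0,0],"rotation": [0,0,0]},
  {"claw": 0.1,"linear": [-0.6,0,0],"rotation": [0,0,0]},
  {"claw": 0,"linear": [0,0,0],"rotation": [0,0,0]},
])

```text
time: 40.55
position: [0.5439, -0.0593, 0.164]
tool_rot: [1.079, 1.28, -1.068]
ft_force: [0.7, -0.6, -0.5]
grip_width: 0.686
```

Run:
```python
from h import *
now(); st=avg(2); L=packs(); p=min(L,key=lambda p:abs(p[1]-.2665)+abs(p[0]-.62))
for az in (p[2],p[2]-180,p[2]+180): print(az); plan([p[0],p[1],.15],Rdown(az),start=st)
```

```text
t 40.55 p [ 0.5439 -0.0593  0.164 ] R [[0.012, 0.984, 0.18], [-0.001, 0.18, -0.984], [-1.0, 0.011, 0.003]] F [ 0.7 -0.6 -0.5] g 0.686 q [-0.34  0.13  0.43  1.81 -0.06  1.2  -1.28]
t 40.6 avg [ 0.5437 -0.0593  0.1635] sd [0.0002 0.     0.0006] F [ 0.8  0.2 -0.2] Fsd [0.  0.8 0.3] g 0.729
packs (x,y,jaw az,w,l): [(0.1029, 0.0051, -1.6000000000000227, 90, 25), (0.6039, -0.1549, -5.800000000000011, 70, 29), (0.6188, 0.2665, -16.5, 88, 43), (0.67, -0.1075, 17.099999999999994, 37, 93)]
-16.5
rot 9 [-0.078, 0.0006, -0.0006] | lin 14 [0.039, 0.954, -0.059]
-196.5
rot 17 [0.0764, -0.0004, -0.0004] | lin 14 [0.039, -0.954, 0.059]
163.5
rot 17 [0.0764, -0.0004, -0.0004] | lin 14 [0.039, -0.954, 0.059]
```

>>> play_rows([
  {"claw": 0,"linear": [-0.05,0,0],"rotation": [-0.078,0,0]},
  {"claw": 0,"linear": [-0.05,0,0],"rotation": [-0.078,0,0]},
  {"claw": 0,"linear": [-0.05,0,0],"rotation": [-0.078,0,0]},
  {"claw": 0,"linear": [-0.05,0,0],"rotation": [-0.078,0,0]},
  {"claw": 0,"linear": [-0.05,0,0],"rotation": [-0.078,0,0]},
  {"claw": 0,"linear": [-0.05,0,0],"rotation": [-0.078,0,0]},
  {"claw": 0,"linear": [-0.05,0,0],"rotation": [-0.078,0,0]},
  {"claw": 0,"linear": [-0.05,0,0],"rotation": [-0.078,0,0]},
  {"claw": 0,"linear": [-0.05,0,0],"rotation": [-0.078,0,0]},
])

```text
time: 41.4
position: [0.5329, -0.0586, 0.1581]
tool_rot: [0.204, 1.577, -0.21]
ft_force: [0.2, -0.0, 0.0]
grip_width: 1.002
```

>>> play_rows([
  {"claw": 0,"linear": [0,0.95,-0.06],"rotation": [0,0,0]},
  {"claw": 0,"linear": [0,0.95,-0.06],"rotation": [0,0,0]},
  {"claw": 0,"linear": [0,0.95,-0.06],"rotation": [0,0,0]},
  {"claw": 0,"linear": [0,0.95,-0.06],"rotation": [0,0,0]},
  {"claw": 0,"linear": [0,0.95,-0.06],"rotation": [0,0,0]},
  {"claw": 0,"linear": [0,0.95,-0.06],"rotation": [0,0,0]},
  {"claw": 0,"linear": [0,0.95,-0.06],"rotation": [0,0,0]},
  {"claw": 0,"linear": [0,0.95,-0.06],"rotation": [0,0,0]},
  {"claw": 0,"linear": [0,0.8,-0.06],"rotation": [0,0,0]},
  {"claw": 0,"linear": [0,0.5,-0.06],"rotation": [0,0,0]},
])

```text
time: 42.23
position: [0.5665, 0.1616, 0.1373]
tool_rot: [0.199, 1.604, -0.224]
ft_force: [0.0, -0.3, -0.2]
grip_width: 1.0
```

Run:
```python
from h import *
st=avg(3); print(st[1].round(3).tolist()); L=packs(); p=min(L,key=lambda p:abs(p[1]-.2665)+abs(p[0]-.62)); Rt=Rdown(-16.5)
plan([p[0]+.01*Rt[0,1],p[1]+.01*Rt[1,1],.12],Rt,start=st)
im=get_image('top'); cv2.imwrite('pics/t11.png',cv2.resize(im[90:220,180:370],(760,520),interpolation=cv2.INTER_CUBIC))
```

```text
t 42.33 avg [0.5662 0.1628 0.1371] sd [0.0002 0.0013 0.0002] F [ 0.3  0.7 -0. ] Fsd [0.7 1.2 0.2] g 0.999
[[-0.046, 0.263, 0.964], [-0.009, 0.965, -0.264], [-0.999, -0.021, -0.042]]
packs (x,y,jaw az,w,l): [(-0.1542, -0.0063, 15.799999999999997, 34, 103), (0.5558, -0.0565, -79.69999999999999, 85, 50), (0.5936, -0.1261, 13.299999999999997, 44, 91), (0.6161, 0.2626, -19.099999999999994, 97, 44), (0.6629, -0.1114, 11.900000000000006, 46, 90)]
rot 1 [0.0136, -0.0264, 0.0137] | lin 5 [0.137, 0.959, 0.156]
```

View pics/t11.png

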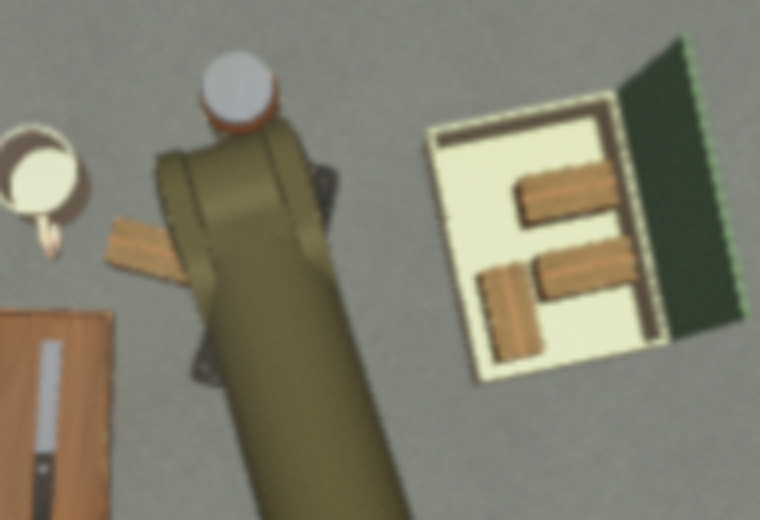

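The view shows three cartons standing in the tin, at (510,310), (568,195) and (587,268), with free room at front-left (480,200). The fourth is still on the counter at (148,250), partly hidden by the arm.

>>> play_rows([
  {"claw": 0,"linear": [0,0.8,0.15],"rotation": [0.0136,-0.026,0.0137]},
  {"claw": 0,"linear": [0,0.95,0.15],"rotation": [0,0,0]},
  {"claw": 0,"linear": [0,0.95,0.15],"rotation": [0,0,0]},
  {"claw": 0,"linear": [0,0.8,0.15],"rotation": [0,0,0]},
  {"claw": 0,"linear": [0,0.4,0.1],"rotation": [0,0,0]},
  {"claw": 0,"linear": [0,0,0],"rotation": [0,0,0]},
  {"claw": 0,"linear": [0,0,0],"rotation": [0,0,0]},
])

```text
time: 43.02
position: [0.616, 0.2286, 0.1376]
tool_rot: [0.24, 1.552, -0.257]
ft_force: [0.6, 0.1, -0.4]
grip_width: 1.0
```

Run:
```python
from h import *
st=avg(3); print(st[1].round(3).tolist()); plan([.6216,.2761,.03],Rdown(-16.5),start=st)
```

```text
t 43.12 avg [0.616  0.2283 0.1377] sd [0.0001 0.0002 0.    ] F [ 0.3 -0.5  0.1] Fsd [0.3 0.5 0.6] g 1.0
[[0.003, 0.312, 0.95], [-0.011, 0.95, -0.312], [-1.0, -0.01, 0.006]]
rot 1 [-0.0187, 0.0039, 0.0061] | lin 5 [0.862, 0.379, -0.066]
```

>>> play_rows([
  {"claw": 0,"linear": [0.2,0.8,-0.15],"rotation": [-0.018,0.004,0.006]},
  {"claw": 0,"linear": [0.4,0.8,-0.1],"rotation": [0,0,0]},
  {"claw": 0,"linear": [0.6,0.2,0],"rotation": [0,0,0]},
  {"claw": 0,"linear": [0.6,0,0],"rotation": [0,0,0]},
  {"claw": 0,"linear": [0,0,0],"rotation": [0,0,0]},
  {"claw": 0,"linear": [0,0,0],"rotation": [0,0,0]},
])

```text
time: 43.62
position: [0.6236, 0.2708, 0.0901]
tool_rot: [0.229, 1.559, -0.227]
ft_force: [0.5, -0.9, -0.0]
grip_width: 0.998
```

Run:
```python
from h import *
st=avg(2); print(st[1].round(3).tolist()); plan([.6216,.2761,.03],Rdown(-16.5),start=st); plan([.6216,.2761,st[0][2]],Rdown(-16.5),start=st)
```

```text
t 43.67 avg [0.6234 0.2707 0.09  ] sd [0.0002 0.0002 0.0002] F [ 0.3 -0.8 -0.8] Fsd [0.2 0.1 0.7] g 1.005
[[-0.001, 0.286, 0.958], [0.001, 0.958, -0.286], [-1.0, 0.0, -0.001]]
rot 1 [-0.0016, -0.0007, -0.0002] | lin 3 [0.799, 0.063, -0.043]
rot 1 [-0.0016, -0.0007, -0.0002] | lin 1 [0.0, 0.189, -0.13]
```

>>> play_rows([
  {"claw": 0,"linear": [0.7,0.19,-0.13],"rotation": [0,0,0]},
  {"claw": 0,"linear": [0.8,0,0],"rotation": [0,0,0]},
  {"claw": 0,"linear": [0.7,0,0],"rotation": [0,0,0]},
  {"claw": 0,"linear": [0.3,0,0],"rotation": [0,0,0]},
  {"claw": 0.3,"linear": [0,0,0],"rotation": [0,0,0]},
  {"claw": 1,"linear": [0,0,0],"rotation": [0,0,0]},
  {"claw": 1,"linear": [0,0,0],"rotation": [0,0,0]},
  {"claw": 1,"linear": [0,0,0],"rotation": [0,0,0]},
  {"claw": 1,"linear": [0,0,0],"rotation": [0,0,0]},
  {"claw": 1,"linear": [0,0,0],"rotation": [0,0,0]},
])

```text
time: 44.5
position: [0.6274, 0.2742, 0.035]
tool_rot: [0.236, 1.548, -0.226]
ft_force: [0.4, 0.9, -0.5]
grip_width: 0.628
```

>>> play_rows([
  {"claw": 1,"linear": [0,0,0],"rotation": [0,0,0]},
  {"claw": 1,"linear": [0,0,0],"rotation": [0,0,0]},
  {"claw": 1,"linear": [0,0,0],"rotation": [0,0,0]},
])

```text
time: 44.75
position: [0.6276, 0.275, 0.0365]
tool_rot: [0.237, 1.548, -0.224]
ft_force: [1.0, 0.5, -2.4]
grip_width: 0.482
```

Run:
```python
from h import *
st=avg(2); print(st[1].round(3).tolist()); off=(np.array([.6188,.2665])-st[0][:2])@st[1][:2,1]; print('pack centre along tool y',off)
st=plan([*st[0][:2],.2],start=st); plan([*tin(-.041,.062-off),.17],Rdown(TA-90),start=st)
```

```text
t 44.8 avg [0.6275 0.275  0.0364] sd [0.     0.     0.0001] F [ 0.5  0.3 -1.8] Fsd [0.5 0.3 0.6] g 0.48
[[0.012, 0.29, 0.957], [0.006, 0.957, -0.29], [-1.0, 0.009, 0.009]]
pack centre along tool y -0.010682859454472636
rot 0 [0.0, 0.0, 0.0] | lin 7 [-0.935, 0.009, 0.009]
rot 9 [0.0775, 0.0002, -0.001] | lin 13 [0.092, -0.003, 0.958]
```

>>> play_rows([
  {"claw": 1,"linear": [-0.5,0,0],"rotation": [0,0,0]},
  {"claw": 1,"linear": [-0.9,0,0],"rotation": [0,0,0]},
  {"claw": 1,"linear": [-0.9,0,0],"rotation": [0,0,0]},
  {"claw": 1,"linear": [-0.9,0,0],"rotation": [0,0,0]},
  {"claw": 1,"linear": [-0.9,0,0],"rotation": [0,0,0]},
  {"claw": 1,"linear": [-0.9,0,0],"rotation": [0,0,0]},
  {"claw": 1,"linear": [-0.9,0,0],"rotation": [0,0,0]},
  {"claw": 1,"linear": [-0.4,0,0],"rotation": [0,0,0]},
  {"claw": 1,"linear": [-0.05,0,0],"rotation": [0.077,0,0]},
  {"claw": 1,"linear": [-0.05,0,0],"rotation": [0.077,0,0]},
])

```text
time: 45.63
position: [0.6245, 0.2721, 0.2075]
tool_rot: [0.43, 1.52, -0.42]
ft_force: [0.4, 0.4, -1.5]
grip_width: 0.483
```

>>> play_rows([
  {"claw": 1,"linear": [-0.05,0,0],"rotation": [0.077,0,0]},
  {"claw": 1,"linear": [-0.05,0,0],"rotation": [0.077,0,0]},
  {"claw": 1,"linear": [-0.05,0,0],"rotation": [0.077,0,0]},
  {"claw": 1,"linear": [-0.05,0,0],"rotation": [0.077,0,0]},
  {"claw": 1,"linear": [-0.05,0,0],"rotation": [0.077,0,0]},
  {"claw": 1,"linear": [-0.05,0,0],"rotation": [0.077,0,0]},
  {"claw": 1,"linear": [-0.05,0,0],"rotation": [0.077,0,0]},
  {"claw": 1,"linear": [0,0,0.6],"rotation": [0,0,0]},
  {"claw": 1,"linear": [0,0,0.9],"rotation": [0,0,0]},
  {"claw": 1,"linear": [0,0,0.9],"rotation": [0,0,0]},
])

```text
time: 46.47
position: [0.6306, 0.2161, 0.2164]
tool_rot: [1.092, 1.282, -1.078]
ft_force: [0.8, -0.5, -2.1]
grip_width: 0.482
```

>>> play_rows([
  {"claw": 1,"linear": [0,0,0.9],"rotation": [0,0,0]},
  {"claw": 1,"linear": [0,0,0.9],"rotation": [0,0,0]},
  {"claw": 1,"linear": [0,0,0.9],"rotation": [0,0,0]},
  {"claw": 1,"linear": [0,0,0.9],"rotation": [0,0,0]},
  {"claw": 1,"linear": [0,0,0.6],"rotation": [0,0,0]},
  {"claw": 1,"linear": [0,0,0.3],"rotation": [0,0,0]},
  {"claw": 1,"linear": [0,0,0],"rotation": [0,0,0]},
])

```text
time: 47.05
position: [0.6496, 0.0819, 0.2153]
tool_rot: [1.076, 1.283, -1.075]
ft_force: [-0.2, -0.4, -1.6]
grip_width: 0.486
```

Run:
```python
from h import *
st=avg(2); print(st[1].round(3).tolist()); plan([*tin(-.041,.0727),.17],Rdown(TA-90),start=st)
```

```text
t 47.1 avg [0.6496 0.0824 0.2153] sd [0.0001 0.0004 0.    ] F [ 0.4 -0.5 -1.7] Fsd [0.6 0.1 0.1] g 0.481
[[0.004, 0.984, 0.178], [-0.003, 0.178, -0.984], [-1.0, 0.004, 0.004]]
rot 1 [-0.0015, 0.0024, -0.0024] | lin 5 [0.362, 0.097, 0.944]
```

>>> play_rows([
  {"claw": 1,"linear": [0,0.1,0.8],"rotation": [0,0.002,-0.002]},
  {"claw": 1,"linear": [0.1,0.1,0.94],"rotation": [0,0,0]},
  {"claw": 1,"linear": [0.1,0.1,0.94],"rotation": [0,0,0]},
  {"claw": 1,"linear": [0.1,0.1,0.7],"rotation": [0,0,0]},
  {"claw": 1,"linear": [0.1,0.1,0.4],"rotation": [0,0,0]},
  {"claw": 1,"linear": [0,0,0],"rotation": [0,0,0]},
  {"claw": 1,"linear": [0,0,0],"rotation": [0,0,0]},
])

```text
time: 47.68
position: [0.6794, 0.0032, 0.2034]
tool_rot: [1.063, 1.306, -1.054]
ft_force: [0.1, 0.3, -1.7]
grip_width: 0.487
```

Run:
```python
from h import *
st=avg(2); print(st[1].round(3).tolist()); plan([*tin(-.041,.0727),.12],Rdown(TA-90),start=st)
```

```text
t 47.73 avg [0.6794 0.0034 0.2034] sd [0.     0.0001 0.0001] F [ 0.2  0.5 -1.2] Fsd [0.1 0.2 0.5] g 0.484
[[-0.002, 0.979, 0.203], [0.008, 0.203, -0.979], [-1.0, -0.0, -0.009]]
rot 1 [0.0147, -0.0056, 0.0004] | lin 4 [0.834, -0.029, 0.35]
```

>>> play_rows([
  {"claw": 1,"linear": [0.1,0,0.5],"rotation": [0.0147,-0.0056,0]},
  {"claw": 1,"linear": [0.2,0,0.5],"rotation": [0,0,0]},
  {"claw": 1,"linear": [0.4,0,0.35],"rotation": [0,0,0]},
  {"claw": 1,"linear": [0.7,0,0],"rotation": [0,0,0]},
  {"claw": 1,"linear": [0.8,0,0],"rotation": [0,0,0]},
  {"claw": 1,"linear": [0.5,0,0],"rotation": [0,0,0]},
  {"claw": 1,"linear": [0,0,0],"rotation": [0,0,0]},
  {"claw": 1,"linear": [0,0,0],"rotation": [0,0,0]},
])

```text
time: 48.4
position: [0.6861, -0.0298, 0.1307]
tool_rot: [1.071, 1.292, -1.071]
ft_force: [0.9, 0.3, -0.8]
grip_width: 0.484
```

Run:
```python
from h import *
st=avg(2); print(st[1].round(3).tolist()); plan([*tin(-.040,.0727),.042],Rdown(TA-90),start=st);plan([*tin(-.040,.0727),st[0][2]],Rdown(TA-90),start=st)
```

```text
t 48.45 avg [ 0.6861 -0.0298  0.1307] sd [0.0001 0.     0.    ] F [ 0.3  0.1 -1. ] Fsd [0.6 0.2 0.2] g 0.486
[[-0.0, 0.983, 0.185], [0.0, 0.185, -0.983], [-1.0, -0.0, -0.0]]
rot 1 [0.0027, -0.0001, 0.0001] | lin 4 [0.887, -0.035, 0.022]
rot 1 [0.0027, -0.0001, 0.0001] | lin 1 [0.0, -0.141, 0.086]
```

>>> play_rows([
  {"claw": 1,"linear": [0.5,-0.14,0.1],"rotation": [0.002,0,0]},
  {"claw": 1,"linear": [0.8,0,0],"rotation": [0,0,0]},
  {"claw": 1,"linear": [0.8,0,0],"rotation": [0,0,0]},
  {"claw": 1,"linear": [0.7,0,0],"rotation": [0,0,0]},
  {"claw": 1,"linear": [0.4,0,0],"rotation": [0,0,0]},
  {"claw": 1,"linear": [0,0,0],"rotation": [0,0,0]},
  {"claw": 1,"linear": [0,0,0],"rotation": [0,0,0]},
])

```text
time: 49.03
position: [0.6858, -0.0343, 0.0515]
tool_rot: [1.077, 1.283, -1.068]
ft_force: [-0.3, 1.3, -0.7]
grip_width: 0.481
```

Run:
```python
from h import *
st=avg(2); print(st[1].round(3).tolist()); plan([*tin(-.040,.0727),.042],Rdown(TA-90),start=st)
```

```text
t 49.08 avg [ 0.6858 -0.0343  0.0516] sd [0.     0.     0.0001] F [-0.3  0.5 -1.5] Fsd [0.  0.9 0.8] g 0.482
[[0.009, 0.983, 0.182], [0.0, 0.182, -0.983], [-1.0, 0.009, 0.001]]
rot 1 [0.0008, 0.0009, -0.0054] | lin 1 [0.383, -0.099, -0.089]
```

>>> play_rows([
  {"claw": 1,"linear": [0.3,0,-0.05],"rotation": [0,0,-0.005]},
  {"claw": 1,"linear": [0.12,0,0],"rotation": [0,0,0]},
  {"claw": 1,"linear": [0,0,0],"rotation": [0,0,0]},
  {"claw": 0.46,"linear": [0,0,0],"rotation": [0,0,0]},
  {"claw": 0.46,"linear": [0,0,0],"rotation": [0,0,0]},
  {"claw": 0.46,"linear": [0,0,0],"rotation": [0,0,0]},
  {"claw": 0.46,"linear": [-0.3,0,0],"rotation": [0,0,0]},
  {"claw": 0.46,"linear": [-0.8,0,0],"rotation": [0,0,0]},
  {"claw": 0.46,"linear": [-1,0,0],"rotation": [0,0,0]},
  {"claw": 0.46,"linear": [-1,0,0],"rotation": [0,0,0]},
])

```text
time: 49.92
position: [0.6851, -0.0324, 0.1209]
tool_rot: [1.071, 1.29, -1.075]
ft_force: [0.9, 0.1, 0.5]
grip_width: 0.542
```

>>> play_rows([
  {"claw": 1,"linear": [-1,0,0],"rotation": [0,0,0]},
  {"claw": 1,"linear": [-1,0,0],"rotation": [0,0,0]},
  {"claw": 1,"linear": [-1,0,0],"rotation": [0,0,0]},
  {"claw": 1,"linear": [-1,0,0],"rotation": [0,0,0]},
  {"claw": 1,"linear": [-1,0,0],"rotation": [0,0,0]},
  {"claw": 1,"linear": [-1,0,0],"rotation": [0,0,0]},
  {"claw": 1,"linear": [-1,0,0],"rotation": [0,0,0]},
  {"claw": 1,"linear": [-0.5,0,0],"rotation": [0,0,0]},
  {"claw": 1,"linear": [0,0,0],"rotation": [0,0,0]},
])

```text
time: 50.67
position: [0.6861, -0.034, 0.335]
tool_rot: [1.082, 1.273, -1.062]
ft_force: [-0.0, 1.1, 0.7]
grip_width: 0.018
```

Run:
```python
from h import *
now(); st=avg(2); plan([*tin(.15,.0),.31],Rdown(TA-90),start=st); L=packs()
cv2.imwrite('pics/t12.png',get_image('top'));cv2.imwrite('pics/s12.png',get_image('side'))
```

```text
t 50.67 p [ 0.6861 -0.034   0.335 ] R [[0.019, 0.983, 0.18], [-0.001, 0.18, -0.984], [-1.0, 0.019, 0.004]] F [-0.   1.1  0.7] g 0.018 q [-0.32  0.38  0.48  1.19 -0.18  1.59 -1.26]
t 50.72 avg [ 0.686  -0.0341  0.3346] sd [0.0001 0.0001 0.0004] F [0.1 0.4 0.8] Fsd [0.1 0.7 0.1] g 0.013
rot 1 [-0.0002, 0.0027, -0.0119] | lin 8 [0.123, -0.377, 0.94]
packs (x,y,jaw az,w,l): [(-0.0448, -0.0122, -11.100000000000023, 103, 34), (0.6812, -0.0327, -79.69999999999999, 89, 47), (0.9144, -0.17, -1.1999999999999886, 85, 41)]
```

Run:
```python
from h import *
im=cv2.imread('pics/t12.png'); s=cv2.imread('pics/s12.png'); print(proj(cam('top'),[[.9144,-.17,.06],[.62,-.085,.09]]))
a=cv2.resize(im[20:230,180:440],(495,400),interpolation=cv2.INTER_CUBIC); b=cv2.resize(s[170:300,210:310],(305,400),interpolation=cv2.INTER_CUBIC)
cv2.imwrite('pics/v12.png',np.hstack([a,b]))
```

```text
[[335.50820632  69.49591617]
 [316.34612825 148.27278054]]
```

View pics/v12.png

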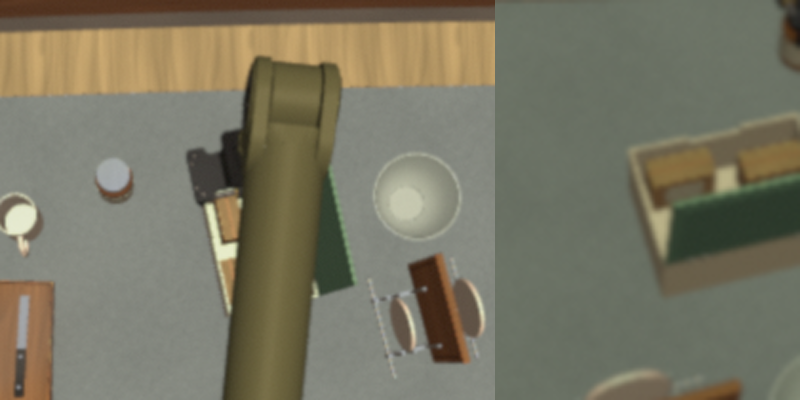

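The tin holds the cartons and none is left on the counter. The "pack" at x=0.91 is the wooden strip at (330,60) beside the arm. Now I'll go over and behind the lid.

>>> play_rows([
  {"claw": 1,"linear": [0,-0.38,0.8],"rotation": [0,0.003,-0.012]},
  {"claw": 1,"linear": [0,-0.38,0.94],"rotation": [0,0,0]},
  {"claw": 1,"linear": [0,-0.38,0.94],"rotation": [0,0,0]},
  {"claw": 1,"linear": [0,-0.38,0.94],"rotation": [0,0,0]},
  {"claw": 1,"linear": [0,-0.38,0.94],"rotation": [0,0,0]},
  {"claw": 1,"linear": [0,-0.38,0.94],"rotation": [0,0,0]},
  {"claw": 1,"linear": [0,-0.38,0.94],"rotation": [0,0,0]},
  {"claw": 1,"linear": [0,-0.2,0.6],"rotation": [0,0,0]},
  {"claw": 1,"linear": [0,0,0.3],"rotation": [0,0,0]},
  {"claw": 1,"linear": [0,0,0],"rotation": [0,0,0]},
])

```text
time: 51.7
position: [0.6403, -0.228, 0.3061]
tool_rot: [1.058, 1.333, -1.093]
ft_force: [-0.7, 1.4, -0.2]
grip_width: 0.002
```

Run:
```python
from h import *
st=avg(3); print(st[1].round(3).tolist(),(st[0][:2]-TC)@U,(st[0][:2]-TC)@V); plan([*tin(.15,.0),.215],Rdown(TA-90),start=st)
```

```text
t 51.8 avg [ 0.6406 -0.2268  0.3062] sd [0.0003 0.0011 0.0002] F [-0.5  0.6  0.2] Fsd [0.2 0.6 0.3] g 0.006
[[-0.043, 0.981, 0.188], [0.01, 0.189, -0.982], [-0.999, -0.041, -0.018]] 0.14339104960893184 -0.004032914945296302
rot 1 [0.0052, -0.0111, 0.0259] | lin 4 [0.912, 0.04, 0.066]
```

>>> play_rows([
  {"claw": 1,"linear": [0.6,0,0.15],"rotation": [0.005,-0.011,0.026]},
  {"claw": 1,"linear": [0.9,0,0.1],"rotation": [0,0,0]},
  {"claw": 1,"linear": [0.9,0,0],"rotation": [0,0,0]},
  {"claw": 1,"linear": [0.7,0,0],"rotation": [0,0,0]},
  {"claw": 1,"linear": [0.4,0,0],"rotation": [0,0,0]},
  {"claw": 1,"linear": [0,0,0],"rotation": [0,0,0]},
])

```text
time: 52.3
position: [0.6472, -0.2175, 0.2154]
tool_rot: [1.068, 1.297, -1.053]
ft_force: [-0.4, -0.3, -0.3]
grip_width: 0.001
```

>>> play_rows([
  {"claw": 1,"linear": [0,0,-0.5],"rotation": [0,0,0]},
  {"claw": 1,"linear": [0,0,-0.6],"rotation": [0,0,0]},
  {"claw": 1,"linear": [0,0,-0.6],"rotation": [0,0,0]},
  {"claw": 1,"linear": [0,0,-0.6],"rotation": [0,0,0]},
  {"claw": 1,"linear": [0,0,-0.6],"rotation": [0,0,0]},
  {"claw": 1,"linear": [0,0,0],"rotation": [0,0,0]},
])

```text
time: 52.8
position: [0.6352, -0.14, 0.2216]
tool_rot: [1.066, 1.289, -1.048]
ft_force: [0.0, 0.1, 0.1]
grip_width: 0.006
```

Run:
```python
from h import *
st=avg(3); print(st[1].round(3).tolist(),(st[0][:2]-TC)@U,(st[0][:2]-TC)@V); plan([*tin(-.02,.0),.22],Rdown(TA-90),start=st)
```

```text
t 52.9 avg [ 0.6354 -0.1416  0.2218] sd [0.0001 0.0013 0.0001] F [-0.  -0.   0.5] Fsd [0.4 0.3 0.4] g 0.003
[[0.014, 0.98, 0.201], [0.002, 0.201, -0.98], [-1.0, 0.014, 0.001]] 0.05863483413893291 0.0061785706934299085
rot 1 [0.013, 0.0007, -0.0091] | lin 4 [0.018, -0.062, -0.786]
```

>>> play_rows([
  {"claw": 1,"linear": [0,-0.06,-0.6],"rotation": [0.013,0,-0.009]},
  {"claw": 1,"linear": [0,-0.06,-0.7],"rotation": [0,0,0]},
  {"claw": 1,"linear": [0,-0.06,-0.7],"rotation": [0,0,0]},
  {"claw": 1,"linear": [0.2,-0.06,-0.6],"rotation": [0,0,0]},
  {"claw": 1,"linear": [0.4,0,-0.3],"rotation": [0,0,0]},
  {"claw": 1,"linear": [0.5,0,-0.2],"rotation": [0,0,0]},
  {"claw": 1,"linear": [0.5,0,-0.2],"rotation": [0,0,0]},
  {"claw": 1,"linear": [0.5,0,-0.2],"rotation": [0,0,0]},
  {"claw": 1,"linear": [0.5,0,-0.2],"rotation": [0,0,0]},
  {"claw": 1,"linear": [0,0,0],"rotation": [0,0,0]},
])

```text
time: 53.73
position: [0.6167, -0.0645, 0.1567]
tool_rot: [1.084, 1.265, -1.087]
ft_force: [-0.1, 0.0, -0.6]
grip_width: 0.005
```

Run:
```python
from h import *
st=avg(3); print(st[1].round(3).tolist(),(st[0][:2]-TC)@U,(st[0][:2]-TC)@V); plan([*tin(-.06,.0),.095],Rdown(TA-90),start=st)
```

```text
t 53.83 avg [ 0.6172 -0.0654  0.1578] sd [0.0004 0.0006 0.001 ] F [-0.   0.1 -0.1] Fsd [0.2 0.1 0.4] g 0.011
[[0.013, 0.987, 0.162], [-0.013, 0.162, -0.987], [-1.0, 0.011, 0.014]] -0.019558954550437276 0.002074708539489575
rot 1 [-0.0121, 0.0093, -0.0069] | lin 3 [0.838, -0.028, -0.539]
```

>>> play_rows([
  {"claw": 1,"linear": [0.4,-0.03,-0.27],"rotation": [-0.012,0.009,-0.007]},
  {"claw": 1,"linear": [0.42,0,-0.27],"rotation": [0,0,0]},
  {"claw": 1,"linear": [0.42,0,-0.27],"rotation": [0,0,0]},
  {"claw": 1,"linear": [0.42,0,-0.27],"rotation": [0,0,0]},
  {"claw": 1,"linear": [0.4,0,-0.27],"rotation": [0,0,0]},
  {"claw": 1,"linear": [0.3,0,-0.27],"rotation": [0,0,0]},
  {"claw": 1,"linear": [0.2,0,0],"rotation": [0,0,0]},
  {"claw": 1,"linear": [0.1,0,0],"rotation": [0,0,0]},
  {"claw": 1,"linear": [0,0,0],"rotation": [0,0,0]},
])

```text
time: 54.58
position: [0.6124, -0.0271, 0.0973]
tool_rot: [1.078, 1.282, -1.072]
ft_force: [0.6, -0.2, -0.6]
grip_width: 0.005
```

Run:
```python
from h import *
st=avg(3); print(st[1].round(3).tolist(),(st[0][:2]-TC)@U,(st[0][:2]-TC)@V)
```

```text
t 54.68 avg [ 0.6126 -0.0268  0.0969] sd [0.0001 0.0002 0.0004] F [ 0.4 -0.4  1.6] Fsd [0.2 0.9 2.6] g 0.007
[[0.007, 0.984, 0.179], [-0.001, 0.179, -0.984], [-1.0, 0.007, 0.003]] -0.05833346391232747 0.004500190689045982
```

>>> play_rows([
  {"claw": 1,"linear": [0.15,0,0],"rotation": [0,0,0]},
  {"claw": 1,"linear": [0.15,0,0],"rotation": [0,0,0]},
  {"claw": 1,"linear": [0.1,0,0],"rotation": [0,0,0]},
])

```text
time: 54.93
position: [0.6128, -0.0265, 0.0963]
tool_rot: [1.079, 1.284, -1.07]
ft_force: [-6.4, -0.2, 11.9]
grip_width: 0.0
```

>>> play_rows([
  {"claw": 1,"linear": [-0.6,0,0],"rotation": [0,0,0]},
  {"claw": 0.6,"linear": [-1,0,0],"rotation": [0,0,0]},
  {"claw": 0.6,"linear": [-1,0,0],"rotation": [0,0,0]},
  {"claw": 0.6,"linear": [-1,0,0],"rotation": [0,0,0]},
  {"claw": 0.6,"linear": [-1,0,0],"rotation": [0,0,0]},
  {"claw": 0.6,"linear": [-1,0,0],"rotation": [0,0,0]},
  {"claw": 0.6,"linear": [-1,0,0],"rotation": [0,0,0]},
  {"claw": 0.6,"linear": [-0.6,0,0],"rotation": [0,0,0]},
  {"claw": 0.6,"linear": [0,0,0],"rotation": [0,0,0]},
])

```text
time: 55.68
position: [0.6082, -0.0198, 0.2746]
tool_rot: [1.072, 1.299, -1.072]
ft_force: [-0.3, -0.0, 0.1]
grip_width: 0.393
```

Run:
```python
from h import *
now(); t=get_image('top'); s=get_image('side'); cv2.imwrite('pics/t13.png',t); cv2.imwrite('pics/s13.png',s)
a=cv2.resize(t[140:225,360:450],(425,400),interpolation=cv2.INTER_CUBIC); b=cv2.resize(s[190:350,215:350],(338,400),interpolation=cv2.INTER_CUBIC)
cv2.imwrite('pics/v13.png',np.hstack([a,b]))
```

```text
t 55.68 p [ 0.6082 -0.0198  0.2746] R [[-0.006, 0.983, 0.185], [0.004, 0.185, -0.983], [-1.0, -0.005, -0.005]] F [-0.3 -0.   0.1] g 0.393 q [-0.39  0.23  0.46  1.49 -0.11  1.45 -1.31]
```

View pics/v13.png

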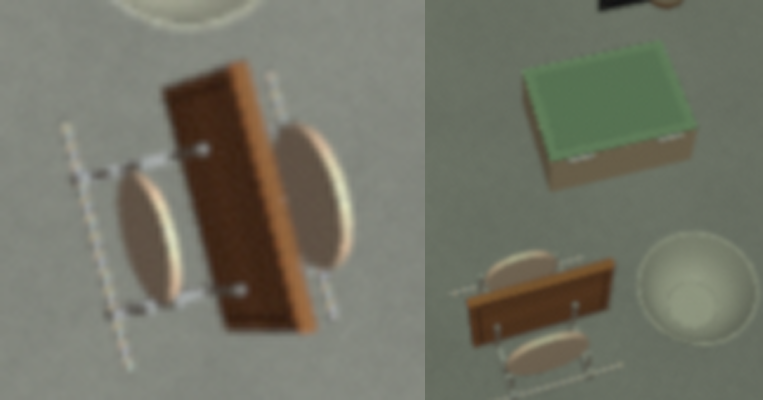

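The lid is shut: the fingers pressed it at z ≈ 0.096 with 12 N, and the right half shows it flush. The board's top edge runs from crop px (239,63) to (309,331).

Run:
```python
from h import *
C=cam('top'); f=lambda x,y:[360+x/4.722-.4,140+y/4.706-.4]
P=back(C,[f(239,63),f(309,331)],.17); print(P,np.linalg.norm(P[0]-P[1])); d=P[0]-P[1]; az=np.degrees(np.arctan2(d[1],d[0])); m=P.mean(0); print(m,az)
# side-view check: board top edge corners seen in crop
S=cam('side'); g=lambda x,y:[215+(x-425)/2.504-.3,190+y/2.5-.3]; print(back(S,[g(470,302),g(612,264)],.17))
h=cv2.cvtColor(cv2.imread('pics/t13.png'),cv2.COLOR_BGR2HSV)
st=avg(2); plan([m[0],m[1],.26],Rdown(az-90),start=st)
```

```text
[[ 0.58496329 -0.38948651  0.17      ]
 [ 0.39240192 -0.43178815  0.17      ]] 0.19715300828223503
[ 0.4886826  -0.41063733  0.17      ] 12.389860708972721
[[ 0.39409547 -0.43472049  0.17      ]
 [ 0.58127699 -0.39586801  0.17      ]]
t 55.83 avg [ 0.6065 -0.0199  0.2708] sd [0.0003 0.0001 0.0005] F [ 0.8  0.5 -0.1] Fsd [0.3 0.4 0.5] g 0.399
rot 1 [-0.0193, -0.0037, 0.0067] | lin 15 [0.029, -0.53, 0.95]
```

>>> play_rows([
  {"claw": 0.4,"linear": [0,-0.53,0.8],"rotation": [-0.019,-0.003,0.006]},
  {"claw": 0.4,"linear": [0,-0.53,0.95],"rotation": [0,0,0]},
  {"claw": 0.4,"linear": [0,-0.53,0.95],"rotation": [0,0,0]},
  {"claw": 0.4,"linear": [0,-0.53,0.95],"rotation": [0,0,0]},
  {"claw": 0.4,"linear": [0,-0.53,0.95],"rotation": [0,0,0]},
  {"claw": 0.4,"linear": [0,-0.53,0.95],"rotation": [0,0,0]},
  {"claw": 0.4,"linear": [0,-0.53,0.95],"rotation": [0,0,0]},
  {"claw": 0.4,"linear": [0,-0.53,0.95],"rotation": [0,0,0]},
  {"claw": 0.4,"linear": [0,-0.53,0.95],"rotation": [0,0,0]},
  {"claw": 0.4,"linear": [0,-0.53,0.95],"rotation": [0,0,0]},
])

```text
time: 56.67
position: [0.5187, -0.2722, 0.2451]
tool_rot: [1.026, 1.347, -1.05]
ft_force: [-0.2, -0.1, -0.1]
grip_width: 0.604
```

>>> play_rows([
  {"claw": 0.4,"linear": [0,-0.53,0.95],"rotation": [0,0,0]},
  {"claw": 0.4,"linear": [0,-0.53,0.95],"rotation": [0,0,0]},
  {"claw": 0.4,"linear": [0,-0.5,0.8],"rotation": [0,0,0]},
  {"claw": 0.4,"linear": [0,-0.3,0.5],"rotation": [0,0,0]},
  {"claw": 0.4,"linear": [0,0,0],"rotation": [0,0,0]},
  {"claw": 0.4,"linear": [0,0,0],"rotation": [0,0,0]},
])

```text
time: 57.17
position: [0.4807, -0.3685, 0.2311]
tool_rot: [1.031, 1.362, -1.07]
ft_force: [0.7, -0.2, -0.5]
grip_width: 0.599
```

Run:
```python
from h import *
now(); st=avg(2); plan([.488,-.412,.2],Rdown(12.2-90),start=st)
s=get_state(); w=get_image('wrist'); C=cam('wrist',s)
# predicted board top corners
a=np.radians(12.2); bx=np.array([np.cos(a),np.sin(a),0]); by=np.array([-np.sin(a),np.cos(a),0]); c=np.array([.488,-.412,.17])
q=proj(C,[c+i*.1*bx+j*.007*by for i in(-1,1) for j in(-1,1)]); print(q)
for p in q: cv2.circle(w,tuple(int(v) for v in np.clip(p,-999,999)),2,(255,0,255),-1)
cv2.imwrite('pics/w14.png',cv2.resize(w,(800,600)))
```

```text
t 57.17 p [ 0.4807 -0.3685  0.2311] R [[-0.056, 0.973, 0.222], [0.015, 0.223, -0.975], [-0.998, -0.051, -0.028]] F [ 0.7 -0.2 -0.5] g 0.599 q [ 0.06  0.3   0.67  1.53 -0.16  1.43 -0.6 ]
t 57.22 avg [ 0.4806 -0.3684  0.2311] sd [0.0001 0.0001 0.0001] F [-0.1 -0.5 -0.6] Fsd [0.7 0.3 0.1] g 0.598
rot 1 [0.0076, -0.0174, 0.033] | lin 2 [0.622, -0.039, 0.883]
[[307.46851283 298.00406846]
 [293.46243183 297.68733648]
 [328.17037691  82.32951421]
 [309.37691187  81.9542437 ]]
```

View pics/w14.png

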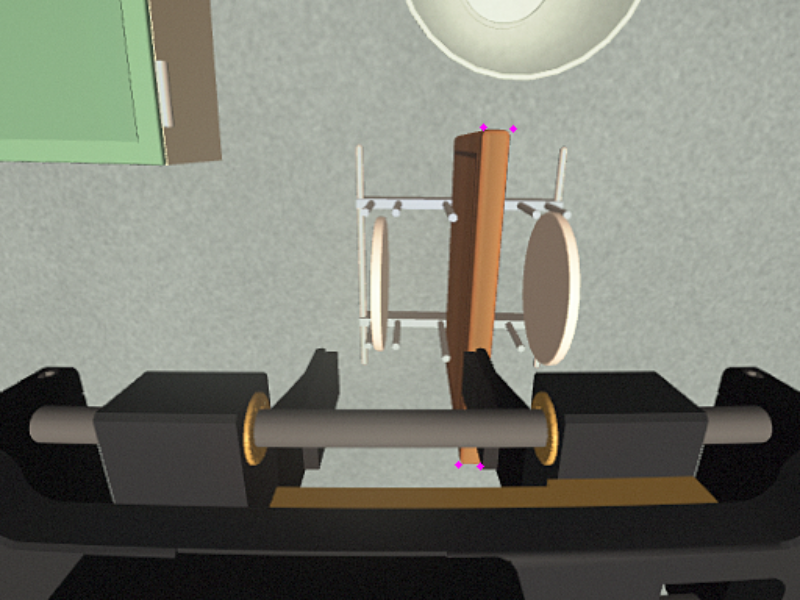

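The predicted corners (magenta) sit on the board's top edge within about 2 mm, far end at (495,130) and near end at (469,464). Align and go down.

>>> play_rows([
  {"claw": 0.3,"linear": [0,0,0.85],"rotation": [0.008,-0.017,0.033]},
  {"claw": 0.3,"linear": [0.1,0,0.7],"rotation": [0,0,0]},
  {"claw": 0.3,"linear": [0.2,0,0.1],"rotation": [0,0,0]},
  {"claw": 0.3,"linear": [0,0,0],"rotation": [0,0,0]},
  {"claw": 0.3,"linear": [0,0,0],"rotation": [0,0,0]},
])

```text
time: 57.68
position: [0.4966, -0.3987, 0.221]
tool_rot: [1.046, 1.31, -1.034]
ft_force: [-0.3, -0.6, -0.7]
grip_width: 0.701
```

Run:
```python
from h import *
now(); st=avg(2); plan([.488,-.411,.139],Rdown(12.1-90),start=st); plan([.488,-.411,st[0][2]],Rdown(12.1-90),start=st)
```

```text
t 57.68 p [ 0.4966 -0.3987  0.221 ] R [[0.003, 0.974, 0.226], [0.007, 0.226, -0.974], [-1.0, 0.005, -0.006]] F [-0.3 -0.6 -0.7] g 0.701 q [ 0.11  0.34  0.67  1.51 -0.22  1.37 -0.54]
t 57.73 avg [ 0.4966 -0.3984  0.2209] sd [0.0001 0.0002 0.0001] F [-0.   0.2 -0.2] Fsd [0.3 0.8 0.5] g 0.698
rot 1 [0.0106, -0.0039, -0.0029] | lin 4 [0.819, -0.111, 0.105]
rot 1 [0.0106, -0.0039, -0.0029] | lin 1 [0.0, -0.443, 0.419]
```

>>> play_rows([
  {"claw": 0.4,"linear": [0.1,-0.4,0.4],"rotation": [0.01,-0.004,-0.003]},
  {"claw": 0.4,"linear": [0.4,0,0],"rotation": [0,0,0]},
  {"claw": 0.4,"linear": [0.7,0,0],"rotation": [0,0,0]},
  {"claw": 0.4,"linear": [0.8,0,0],"rotation": [0,0,0]},
  {"claw": 0.4,"linear": [0.7,0,0],"rotation": [0,0,0]},
  {"claw": 0.4,"linear": [0.4,0,0],"rotation": [0,0,0]},
  {"claw": 0.4,"linear": [0,0,0],"rotation": [0,0,0]},
])

```text
time: 58.32
position: [0.4896, -0.4081, 0.139]
tool_rot: [1.05, 1.302, -1.049]
ft_force: [-0.4, -0.6, -0.4]
grip_width: 0.601
```

Run:
```python
from h import *
now(); st=avg(2); plan([.488,-.411,.139],Rdown(12.1-90),start=st)
```

```text
t 58.32 p [ 0.4896 -0.4081  0.139 ] R [[0.002, 0.977, 0.213], [0.0, 0.213, -0.977], [-1.0, 0.002, 0.0]] F [-0.4 -0.6 -0.4] g 0.601 q [ 0.13  0.4   0.66  1.61 -0.26  1.22 -0.51]
t 58.37 avg [ 0.4897 -0.4083  0.1395] sd [0.0001 0.0001 0.0005] F [-0.2 -0.3 -0.3] Fsd [0.2 0.3 0. ] g 0.603
rot 1 [0.0021, 0.0004, -0.0012] | lin 1 [0.018, -0.091, 0.093]
```

>>> play_rows([
  {"claw": 0.4,"linear": [0,-0.05,0.09],"rotation": [0.002,0,0]},
  {"claw": 1,"linear": [0,0,0],"rotation": [0,0,0]},
  {"claw": 1,"linear": [0,0,0],"rotation": [0,0,0]},
  {"claw": 1,"linear": [0,0,0],"rotation": [0,0,0]},
  {"claw": 1,"linear": [0,0,0],"rotation": [0,0,0]},
  {"claw": 1,"linear": [0,0,0],"rotation": [0,0,0]},
  {"claw": 1,"linear": [0,0,0],"rotation": [0,0,0]},
  {"claw": 1,"linear": [0,0,0],"rotation": [0,0,0]},
  {"claw": 1,"linear": [0,0,0],"rotation": [0,0,0]},
  {"claw": 1,"linear": [0,0,0],"rotation": [0,0,0]},
], newtons=45)

```text
time: 59.2
position: [0.4912, -0.4127, 0.1452]
tool_rot: [1.052, 1.292, -1.049]
ft_force: [-0.3, -0.2, -0.5]
grip_width: 0.159
```

>>> play_rows([
  {"claw": 1,"linear": [-0.3,0,0],"rotation": [0,0,0]},
  {"claw": 1,"linear": [-0.7,0,0],"rotation": [0,0,0]},
  {"claw": 1,"linear": [-0.9,0,0],"rotation": [0,0,0]},
  {"claw": 1,"linear": [-0.9,0,0],"rotation": [0,0,0]},
  {"claw": 1,"linear": [-0.9,0,0],"rotation": [0,0,0]},
  {"claw": 1,"linear": [-0.9,0,0],"rotation": [0,0,0]},
  {"claw": 1,"linear": [-0.9,0,0],"rotation": [0,0,0]},
  {"claw": 1,"linear": [-0.6,0,0],"rotation": [0,0,0]},
  {"claw": 1,"linear": [0,0,0],"rotation": [0,0,0]},
])

```text
time: 59.95
position: [0.487, -0.4123, 0.3008]
tool_rot: [1.051, 1.299, -1.057]
ft_force: [0.5, -0.4, -1.4]
grip_width: 0.157
```

```bash
cat >> h.py <<'E'
def lean(phi,g=.03,clear=0.,gap=0.,y=0.): # tool pose with the board leaning: grip g below top edge
    f=np.radians(phi); U3=np.r_[U,0]; V3=np.r_[V,0]; Z=np.array([0,0,1.]); d=np.sin(f)*U3+np.cos(f)*Z; n=np.cos(f)*U3-np.sin(f)*Z
    B=np.r_[tin(-.085-.096*np.tan(f)-gap,y),clear]; return B+(.15-g)*d-.007*n, np.c_[-d,V3,n]
E
python3 - <<'E'
from h import *
now(); st=avg(2); p,Rt=lean(17); print(p)
plan([*tin(-.16,0),.3],Rdown(TA-90),start=st)
E
```

```text
t 59.95 p [ 0.487  -0.4123  0.3008] R [[-0.001, 0.978, 0.207], [-0.004, 0.207, -0.978], [-1.0, -0.001, 0.004]] F [ 0.5 -0.4 -1.4] g 0.157 q [ 0.12  0.31  0.7   1.38 -0.2   1.52 -0.55]
t 60.0 avg [ 0.4868 -0.4122  0.3   ] sd [0.0002 0.0001 0.0008] F [-0.2 -0.4 -2.1] Fsd [0.7 0.1 0.7] g 0.157
[ 6.03182633e-01 -4.52516871e-04  1.16803173e-01]
rot 1 [0.0174, 0.0021, 0.0012] | lin 19 [-0.0, 0.397, -0.964]
```

>>> play_rows([
  {"claw": 1,"linear": [0,0.3,-0.7],"rotation": [0.017,0.002,0]},
  {"claw": 1,"linear": [-0.03,0.4,-0.96],"rotation": [0,0,0]},
  {"claw": 1,"linear": [-0.03,0.4,-0.96],"rotation": [0,0,0]},
  {"claw": 1,"linear": [-0.03,0.4,-0.96],"rotation": [0,0,0]},
  {"claw": 1,"linear": [-0.03,0.4,-0.96],"rotation": [0,0,0]},
  {"claw": 1,"linear": [-0.03,0.4,-0.96],"rotation": [0,0,0]},
  {"claw": 1,"linear": [-0.03,0.4,-0.96],"rotation": [0,0,0]},
  {"claw": 1,"linear": [-0.03,0.4,-0.96],"rotation": [0,0,0]},
  {"claw": 1,"linear": [-0.03,0.4,-0.96],"rotation": [0,0,0]},
  {"claw": 1,"linear": [-0.03,0.4,-0.96],"rotation": [0,0,0]},
])

```text
time: 60.83
position: [0.5323, -0.1608, 0.2874]
tool_rot: [1.078, 1.305, -1.107]
ft_force: [-0.0, -0.4, -3.5]
grip_width: 0.157
```

>>> play_rows([
  {"claw": 1,"linear": [-0.03,0.4,-0.96],"rotation": [0,0,0]},
  {"claw": 1,"linear": [-0.03,0.4,-0.96],"rotation": [0,0,0]},
  {"claw": 1,"linear": [-0.03,0.4,-0.96],"rotation": [0,0,0]},
  {"claw": 1,"linear": [-0.03,0.4,-0.96],"rotation": [0,0,0]},
  {"claw": 1,"linear": [-0.03,0.4,-0.96],"rotation": [0,0,0]},
  {"claw": 1,"linear": [-0.03,0.4,-0.96],"rotation": [0,0,0]},
  {"claw": 1,"linear": [-0.03,0.3,-0.96],"rotation": [0,0,0]},
  {"claw": 1,"linear": [-0.03,0.3,-0.9],"rotation": [0,0,0]},
  {"claw": 1,"linear": [0,0.2,-0.5],"rotation": [0,0,0]},
  {"claw": 1,"linear": [0,0,0],"rotation": [0,0,0]},
])

```text
time: 61.67
position: [0.5712, 0.0722, 0.2728]
tool_rot: [1.06, 1.331, -1.117]
ft_force: [-1.3, -0.7, -2.9]
grip_width: 0.155
```

Run:
```python
from h import *
now(); st=avg(3); p,Rt=lean(17,g=.025,clear=.05,gap=.02); print(p)
plan(p,Rt,start=st)
```

```text
t 61.67 p [0.5712 0.0722 0.2728] R [[-0.055, 0.984, 0.171], [0.002, 0.171, -0.985], [-0.998, -0.054, -0.012]] F [-1.3 -0.7 -2.9] g 0.155 q [-0.5   0.19  0.39  1.53 -0.08  1.49 -1.5 ]
t 61.77 avg [0.571  0.0703 0.2729] sd [0.0001 0.0017 0.0003] F [-0.3  0.2 -2.5] Fsd [0.9 0.6 0.3] g 0.163
[0.59983614 0.01778107 0.1715847 ]
rot 3 [-0.0041, 0.0606, 0.0111] | lin 4 [0.802, 0.188, 0.839]
```

>>> play_rows([
  {"claw": 1,"linear": [0,0,0],"rotation": [-0.004,0.06,0.011]},
  {"claw": 1,"linear": [0,0,0],"rotation": [-0.004,0.06,0.011]},
  {"claw": 1,"linear": [0,0,0],"rotation": [-0.004,0.06,0.011]},
  {"claw": 1,"linear": [0.5,0.15,0.5],"rotation": [0,0,0]},
  {"claw": 1,"linear": [0.7,0.15,0.6],"rotation": [0,0,0]},
  {"claw": 1,"linear": [0.5,0.15,0.5],"rotation": [0,0,0]},
  {"claw": 1,"linear": [0,0,0],"rotation": [0,0,0]},
  {"claw": 1,"linear": [0,0,0],"rotation": [0,0,0]},
])

```text
time: 62.43
position: [0.5858, 0.0201, 0.2192]
tool_rot: [1.29, 1.502, -0.956]
ft_force: [-0.1, 0.3, -2.6]
grip_width: 0.159
```

Run:
```python
from h import *
now(); st=avg(3); p,Rt=lean(17,g=.025,clear=.02,gap=.01); print(p); 
plan(p,Rt,start=st)
```

```text
t 62.43 p [0.5858 0.0201 0.2192] R [[-0.041, 0.988, 0.148], [0.284, 0.153, -0.946], [-0.958, 0.003, -0.287]] F [-0.1  0.3 -2.6] g 0.159 q [-0.29  0.25  0.46  1.61 -0.39  1.41 -1.17]
t 62.53 avg [0.5858 0.0203 0.2194] sd [0.0002 0.0006 0.0003] F [-0.3 -0.5 -2.9] Fsd [0.4 0.8 0.3] g 0.156
[0.60164134 0.00794536 0.1415847 ]
rot 1 [-0.0159, 0.0038, -0.0073] | lin 3 [0.933, 0.178, 0.494]
```

>>> play_rows([
  {"claw": 1,"linear": [0.5,0.18,0.3],"rotation": [-0.016,0.004,-0.007]},
  {"claw": 1,"linear": [0.8,0.18,0.4],"rotation": [0,0,0]},
  {"claw": 1,"linear": [0.8,0.1,0.4],"rotation": [0,0,0]},
  {"claw": 1,"linear": [0.4,0,0.2],"rotation": [0,0,0]},
  {"claw": 1,"linear": [0,0,0],"rotation": [0,0,0]},
  {"claw": 1,"linear": [0,0,0],"rotation": [0,0,0]},
])

```text
time: 63.03
position: [0.6039, 0.0146, 0.1579]
tool_rot: [1.268, 1.519, -0.918]
ft_force: [-0.1, -0.1, -2.3]
grip_width: 0.158
```

Run:
```python
from h import *
now(); st=avg(3); p,Rt=lean(17,g=.025,clear=.0,gap=.004); print(p); 
plan(p,Rt,start=st)
im=get_image('top'); s=get_image('side'); a=cv2.resize(im[100:215,230:380],(522,400),interpolation=cv2.INTER_CUBIC); b=cv2.resize(s[160:280,220:340],(278,400),interpolation=cv2.INTER_CUBIC); cv2.imwrite('pics/v15.png',np.hstack([a,b]))
```

```text
t 63.03 p [0.6039 0.0146 0.1579] R [[-0.041, 0.982, 0.186], [0.292, 0.19, -0.937], [-0.956, 0.016, -0.294]] F [-0.1 -0.1 -2.3] g 0.158 q [-0.25  0.34  0.44  1.63 -0.44  1.33 -1.07]
t 63.13 avg [0.604  0.0147 0.1582] sd [0.0002 0.0001 0.0003] F [-0.2  0.  -2.5] Fsd [0.2 0.5 0.1] g 0.154
[0.60272445 0.00204393 0.1215847 ]
rot 1 [0.0089, -0.0013, -0.008] | lin 2 [0.63, -0.071, 0.448]
```

>>> play_rows([
  {"claw": 1,"linear": [0.4,-0.07,0.35],"rotation": [0.009,-0.001,-0.008]},
  {"claw": 1,"linear": [0.4,0,0.3],"rotation": [0,0,0]},
  {"claw": 1,"linear": [0.3,0,0.15],"rotation": [0,0,0]},
  {"claw": 1,"linear": [0,0,0],"rotation": [0,0,0]},
  {"claw": 1,"linear": [0,0,0],"rotation": [0,0,0]},
])

```text
time: 63.65
position: [0.6059, 0.0018, 0.1251]
tool_rot: [1.27, 1.519, -0.938]
ft_force: [0.4, -0.1, -2.2]
grip_width: 0.163
```

Run:
```python
from h import *
now(); st=avg(3); p,Rt=lean(17,g=.025,clear=.0,gap=.003); print(p); 
plan(p,Rt,start=st)
```

```text
t 63.65 p [0.6059 0.0018 0.1251] R [[-0.05, 0.984, 0.172], [0.287, 0.179, -0.941], [-0.957, 0.003, -0.292]] F [ 0.4 -0.1 -2.2] g 0.163 q [-0.23  0.38  0.45  1.65 -0.46  1.29 -1.04]
t 63.75 avg [0.6058 0.0018 0.1251] sd [0.0001 0.0001 0.0002] F [-0.2  0.1 -2.7] Fsd [0.7 0.6 0.5] g 0.16
[0.60290497 0.00106036 0.1215847 ]
rot 1 [-0.0004, 0.0006, -0.0019] | lin 1 [0.133, -0.12, 0.051]
```

>>> play_rows([
  {"claw": 1,"linear": [0.12,-0.05,0.03],"rotation": [0,0,0]},
  {"claw": 1,"linear": [0,0,0],"rotation": [0,0,0]},
])

```text
time: 63.92
position: [0.6049, 0.0021, 0.1226]
tool_rot: [1.27, 1.519, -0.936]
ft_force: [0.0, 0.5, -3.6]
grip_width: 0.156
```

>>> play_rows([
  {"claw": 1,"linear": [0.1,0,0.03],"rotation": [0,0,0]},
  {"claw": 1,"linear": [0,0,0],"rotation": [0,0,0]},
])

```text
time: 64.08
position: [0.6059, 0.0017, 0.1221]
tool_rot: [1.271, 1.517, -0.934]
ft_force: [0.4, -0.6, -2.5]
grip_width: 0.159
```

>>> play_rows([
  {"claw": 1,"linear": [0.1,0,0.03],"rotation": [0,0,0]},
  {"claw": 1,"linear": [0,0,0],"rotation": [0,0,0]},
])

```text
time: 64.25
position: [0.607, 0.0013, 0.122]
tool_rot: [1.273, 1.514, -0.931]
ft_force: [1.0, -0.2, -2.5]
grip_width: 0.159
```

Run:
```python
from h import *
now(); st=avg(3); p,Rt=lean(17,g=.025,clear=.0,gap=.002); print(p); 
plan(p,Rt,start=st)
im=get_image('top'); s=get_image('side'); a=cv2.resize(im[100:215,230:380],(522,400),interpolation=cv2.INTER_CUBIC); b=cv2.resize(s[160:280,220:340],(278,400),interpolation=cv2.INTER_CUBIC); cv2.imwrite('pics/v16.png',np.hstack([a,b]))
```

```text
t 64.25 p [0.607  0.0013 0.122 ] R [[-0.043, 0.984, 0.174], [0.289, 0.179, -0.941], [-0.957, 0.01, -0.291]] F [ 1.  -0.2 -2.5] g 0.159 q [-0.23  0.38  0.44  1.65 -0.46  1.28 -1.03]
t 64.35 avg [0.6072 0.0013 0.1219] sd [0.0002 0.0001 0.0001] F [ 1.  -0.2 -1.6] Fsd [0.2 0.  1. ] g 0.158
[6.03085488e-01 7.67837329e-05 1.21584696e-01]
rot 1 [0.0011, 0.0007, -0.0067] | lin 1 [0.006, -0.172, 0.022]
```

View pics/v16.png

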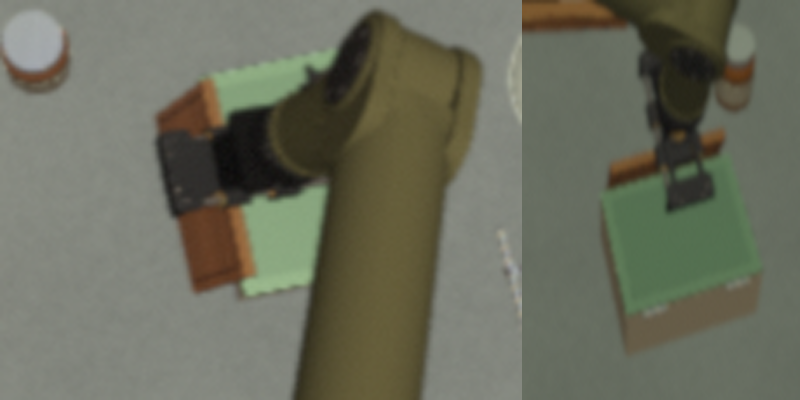

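The board stands in front of the tin with its top edge over the lid's front edge, left half (225,180). The foot has just met the counter. Seat it slightly, open a little and withdraw along the board.

>>> play_rows([
  {"claw": 1,"linear": [0.1,0,0.03],"rotation": [0,0,0]},
  {"claw": 1,"linear": [0.08,0,0.03],"rotation": [0,0,0]},
  {"claw": 1,"linear": [0,0,0],"rotation": [0,0,0]},
])

```text
time: 64.7
position: [0.6076, 0.0009, 0.1218]
tool_rot: [1.275, 1.515, -0.928]
ft_force: [-0.2, -0.1, -2.4]
grip_width: 0.16
```

>>> play_rows([
  {"claw": 0.78,"linear": [0,0,0],"rotation": [0,0,0]},
  {"claw": 0.74,"linear": [0,0,0],"rotation": [0,0,0]},
  {"claw": 0.68,"linear": [0,0,0],"rotation": [0,0,0]},
  {"claw": 0.68,"linear": [0,0,0],"rotation": [0,0,0]},
  {"claw": 0.68,"linear": [0,0,0],"rotation": [0,0,0]},
  {"claw": 0.68,"linear": [0,0,0],"rotation": [0,0,0]},
])

```text
time: 65.2
position: [0.6076, 0.002, 0.1208]
tool_rot: [1.275, 1.516, -0.927]
ft_force: [0.4, -0.1, 0.3]
grip_width: 0.314
```

Run:
```python
from h import *
now(); st=avg(3)
s=get_image('side'); im=get_image('top'); cv2.imwrite('pics/t17.png',im)
```

```text
t 65.2 p [0.6076 0.002  0.1208] R [[-0.042, 0.984, 0.176], [0.291, 0.18, -0.939], [-0.956, 0.012, -0.294]] F [ 0.4 -0.1  0.3] g 0.314 q [-0.23  0.38  0.44  1.65 -0.46  1.28 -1.03]
t 65.3 avg [0.6076 0.002  0.1208] sd [0. 0. 0.] F [ 0.3 -0.  -0.1] Fsd [0.1 0.1 0.4] g 0.319
```

>>> play_rows([
  {"claw": 0.62,"linear": [-0.2,0,0],"rotation": [0,0,0]},
  {"claw": 0.62,"linear": [-0.4,0,0],"rotation": [0,0,0]},
  {"claw": 0.62,"linear": [-0.5,0,0],"rotation": [0,0,0]},
  {"claw": 0.62,"linear": [-0.6,0,0],"rotation": [0,0,0]},
  {"claw": 0.62,"linear": [-0.9,0,0],"rotation": [0,0,0]},
  {"claw": 0.62,"linear": [-0.9,0,0],"rotation": [0,0,0]},
  {"claw": 0.62,"linear": [-0.9,0,0],"rotation": [0,0,0]},
  {"claw": 0.62,"linear": [-0.9,0,0],"rotation": [0,0,0]},
  {"claw": 0.62,"linear": [-0.9,0,0],"rotation": [0,0,0]},
  {"claw": 0.62,"linear": [-0.4,0,0],"rotation": [0,0,0]},
])

```text
time: 66.23
position: [0.6138, -0.051, 0.2931]
tool_rot: [1.275, 1.513, -0.928]
ft_force: [1.5, 0.1, 1.0]
grip_width: 0.378
```

>>> play_rows([
  {"claw": 0.62,"linear": [0,-0.8,0],"rotation": [0,0,0]},
  {"claw": 0.62,"linear": [0,-1,0],"rotation": [0,0,0]},
  {"claw": 0.62,"linear": [0,-1,0],"rotation": [0,0,0]},
  {"claw": 0.62,"linear": [0,-1,0],"rotation": [0,0,0]},
  {"claw": 0.62,"linear": [0,-0.8,0],"rotation": [0,0,0]},
  {"claw": 0.62,"linear": [0,0,0],"rotation": [0,0,0]},
  {"claw": 0.62,"linear": [0,0,0],"rotation": [0,0,0]},
])

```text
time: 66.82
position: [0.498, -0.0764, 0.2987]
tool_rot: [1.28, 1.5, -0.923]
ft_force: [-0.0, -0.2, 0.4]
grip_width: 0.377
```

Run:
```python
from h import *
now(); packs()
s=get_image('side'); im=get_image('top'); cv2.imwrite('pics/t18.png',im); cv2.imwrite('pics/s18.png',s)
a=cv2.resize(im[90:250,150:370],(500,364),interpolation=cv2.INTER_CUBIC); b=cv2.resize(s[145:275,200:330],(300,364),interpolation=cv2.INTER_CUBIC); cv2.imwrite('pics/v18.png',np.hstack([a,b]))
# overlay prediction of board edges for 17 deg lean in the top picture (native px)
C=cam('top'); f=np.radians(17); x0=-.085-.096*np.tan(f)
for y in(-.1,.1):
    for L in(.15,): 
        q=np.r_[tin(x0+L*np.sin(f)-.007*np.cos(f),y),L*np.cos(f)+.007*np.sin(f)]; print('top corner px in crop',((proj(C,[q])[0]-[150,90])*500/220).round(1))
```

```text
t 66.82 p [ 0.498  -0.0764  0.2987] R [[-0.027, 0.984, 0.175], [0.288, 0.175, -0.942], [-0.957, 0.025, -0.288]] F [-0.  -0.2  0.4] g 0.377 q [-0.19  0.06  0.51  1.65 -0.3   1.57 -1.05]
packs (x,y,jaw az,w,l): [(0.1028, 0.0033, -1.6000000000000227, 93, 25)]
top corner px in crop [347.1 203.5]
top corner px in crop [319.1  73.8]
```

View pics/v18.png

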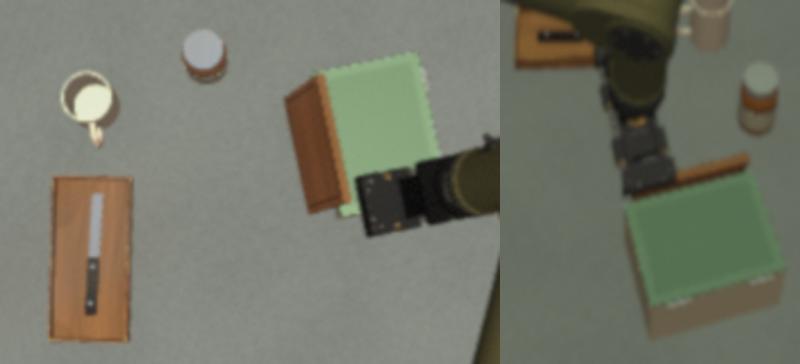

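The board leans on the shut tin; its top corners at (322,75) and (349,205) match the 17° prediction of (319,74) and (347,204). The knife lies in the tray at (93,255), and no carton is left on the counter. Handing in.

Run:
```python
from h import *
a=cv2.imread('pics/t18.png'); 
for i in range(8): b=get_image('top')
d=cv2.absdiff(a,b)[100:190,260:330]; print('max change near the board',d.max(), 'mean',d.mean()); print(close_job())
```

```text
max change near the board 29 mean 0.9661375661375662
the job is handed in; nothing more can be done
None
```

I finished the whole job and handed it in at about 67 s of the 208 s allowed; `close_job()` gave no verdict.

**What I did:**
- **Lid:** I took the black-handled knife from the tray, slid its blade about 32 mm into the slot and levered the lid to about 99°. I then laid the knife back flat in its tray.
- **Cartons:** I stood all four inside the tin and pressed the lid shut.
- **Board:** I took it from the rack and leaned it on its long edge against the front of the tin, at about 17°.

**Last checks:**
- **Lid:** the fingers met it at z ≈ 0.096 with about 12 N, which is fully shut.
- **Cartons:** the final pictures show none on the counter.
- **Board:** its top corners are within about 3 px (in the enlarged crop) of where a 17° lean puts them. A second picture 0.4 s later showed only slight pixel changes there (mean about 1, largest 29 of 255), which I took as noise.
- **Knife, jar, mug and bowl:** the knife lies flat in the tray, and the jar and mug look unmoved. The bowl was not in the last close-up, but it was in place in the wrist view before the board was lifted, and the arm never came near it.

**Where readings disagreed:** the carton finder sometimes picked up arm, base or background wood (one such hit, at x ≈ 0.1, was still in its last output). The pictures, or positions off the work area, ruled these out. The arm overshot some moves by up to about 15 mm, which I corrected before each grasp or placement.

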